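# Let down the bottle hoist under the stairs, load it and park it

## Robot

A 6-joint arm with a two-finger parallel gripper is mounted at the origin on the work surface. World frame = base frame: x ahead of the robot, y to its left, z up, the work surface at z = 0. Lengths are in m, angles in rad, forces in N, time in s.
With the tool pointing down it reaches from about 0.35 to 0.775 m from the base axis. Payload 5.5 kg.
Tool frame: the origin (TCP) lies midway between the tips of the shut fingers; the grasp point (between the pads) lies grip_point_offset behind it (grip_point_offset is the distance from the TCP to the grasp point, in m); z points along the fingers, y is the direction in which the jaws open and shut (so a half turn about z gives the same grasp; the last joint's range is limited). The gripper opens to 85 mm and grips with 20 to 120 N. Pads are 22 mm wide; open, the fingers measure 114 mm over their backs; the gripper's body (76 mm by 85 mm) begins 54 mm behind the grasp point. The pads swing forward as they close: fully open they stand 13 mm farther back than shut.
Start: joints at [-1.457, 0.313, 0.046, 1.304, 0, 1.431], TCP at [0.144, -0.557, 0.231] pointing down, gripper open.
Joint ranges: [-2.76, 2.76], [-0.86, 1.69], [-1.03, 1.26], [-2.2, 2.34], [-1.47, 1.5], [-3.14, 3.14]. Speed limits (rad/s): [2.57, 2.57, 3.14, 3.14, 3.14, 3.14].

## Interface

Orientations are given as a unit quaternion [w, x, y, z].
In Python, from workcell import * gives the robot as it stands.
- The arm moves only by the tool send_rows, never from a script. Its argument "series" is one flat list of numbers, 7 for each row, row after row: the shift along the tool's x, y, z in cm, then the turn, a rotation vector about the tool's x, y, z in degrees, then the opening, from 0 (shut) to 1 (fully open). A call has 1 to 10 rows; each row is the pose to reach, as a shift and turn from the pose commanded when the call began, along the tool's axes at that moment; what a row does not reach only later rows make up. A row lasts 1/12 s, in which the tool goes at most 41.7 mm and 7.16 degrees, less where a joint would pass 70% of its speed; a pose out of reach is approached as far as the arm can. A call with a gripper value outside its range is refused whole. The fingers move at their own pace and stop on an object; "newtons" is the grip in N (left out, the last holds). Time passes only in rows, so rows that repeat a pose let the fingers close. It gives the time, the measured TCP pose, the force and the opening at its end, in the units of the state.
- get_state(): the state, without advancing time (a new reading comes with each control period).
- read_camera(name): name is "scene" or "top" or "wrist"; returns the picture (400x640x3 uint8, blue, green, red); there is no depth.
- camera_info(name): a dict with "K" (3x3 intrinsics, pixels), "xyz" and "attitude" of the camera in the world. Camera axes: x right, y down, z forward; pixel columns grow to the right and rows downward; lengths in m; the calibration is good to about 2 mm. A picture is of the moment at which its call begins: read the wrist's pose just before it. camera_info takes no time and is no camera call; for the wrist camera it gives the pose at the moment of the call.
- hand_in(): hands the job in, once; it reports no verdict.
Trained networks look in the newest picture that a camera, given by its name, has taken for a name from the list of things; names that differ only in an ending like _2 or _b are one class to them, and where a whole thing is asked for, a point or a joint stands for the part that bears it (a point fixed in the world has none). Each returns a list of dicts, best first, with "p" (0 to 1); they miss things now and then, are a little off and sometimes report something else, mostly with a low value. They report only what shows in the picture. A call takes as long as a camera call. They do not tell look-alikes from the thing itself.
- silhouettes(camera, label): "pixels" (400x640 bool, what is visible of it) and "box" ([left, top, width, height] in pixels, round what is visible of it).
The state is a dict: "clock": time; "joint_pos": joint angles; "qvel": joint speeds; "tau": joint torques, N m; "tcp_pos": TCP position; "orientation": TCP orientation; "wrist_force": force on the tool from outside, world axes, zero at the start; "ft_torque": the same for the moment, N m; "finger_gap": finger opening in m.
Only numpy, scipy, OpenCV 4.12 (cv2) and the standard library are available. Lean on these libraries where they do the work, as an engineer would, in place of code of your own. Each camera call takes 0.05 s, during which the arm holds its last target. There are 200 camera calls.

## Task

Lift the red pawl of the little rack hoist and let its carrier down slowly until the top of the green bottle rack is level with the yellow pointer on the mast, within about a centimetre, and let the pawl drop so that the ratchet holds it there. Then stand every bottle from the board upright on the carrier's floor, one in each hole of the rack, and after that lift the pawl again and let the loaded carrier down slowly until it is fully down, with the pawl let go. Leave the other things on the board where they are.

Things in the scene. Friction and masses are not known exactly. Their poses are not given: they have to be found in the camera images.
- hoist: Rack hoist, fixed: grey mast 55 x 55 mm, 268 mm tall. Origin: on the board under the mast's centre; z up. The carrier juts out to its local -y; ratchet wheel, pawl and crank are on its +y side. The red pawl lever lies in the local plane y = +50 mm; its pivot is at local x = +75 mm, z = 187 mm, and it runs over the wheel to local -x, towards the robot.
- carrier (a joint): How far the carrier has been lowered, m: 0 at the start (fully up), 0.190 fully down on its stop. With the pawl lifted it sinks by itself at about 6 to 16 mm/s on the drag brake, faster when loaded; when the pawl drops it sinks to the next notch (8 mm apart) and stays. Do not push it down. It can be wound up with the crank.
- crank (a joint): Crank and ratchet wheel angle (rad) about the hoist's +y, axle 130 mm above the board, growing as the carrier sinks: carrier = 0.02 m x angle. Black grip: bar 22 mm across, 60 mm long along local y, 60 mm from the axle, 112 to 172 mm to local +y of the mast's centre; at 0 it is 2.2 rad from upright, towards local -x (low, in front).
- pawl (a joint): Lift angle of the pawl lever (rad): 0 dropped into the ratchet, clear of the teeth above about 0.15, stop at 0.45. It falls back by weight and spring when let go; lifting the knob takes about 1.5 to 3 N.
- pawl_knob (a point): Centre of the red ball knob, 28 mm across, standing on the free end of the pawl lever. Pinch it from above and lift: it moves on an arc about the lever's pivot, which lies 190 mm to local +x and 50 mm below the knob when the pawl is dropped (about 55 mm of rise for 0.3 rad). Its frame turns with the lever.
- deck (a point): Point on the top face of the carrier's green rack, at the end next to the mast. The rack is a block 116 x 276 mm, 62 mm thick, with three holes through it; its top is 62 mm above the carrier's floor, on which the bottles stand.
- marker: Yellow pointer, 50 x 20 x 12 mm, on the mast's face away from the robot. Its centre line (origin) gives the height that the top of the green rack is to be lowered to for loading. It is fixed, at a different height in each run.
- ring1 (a point): Centre of the place for a bottle nearest the mast, on the carrier's floor (where the bottle's underside rests), under a round hole 68 mm across, 62 mm deep, in the green rack. Moves with the carrier. The frame is that of the hoist.
- ring2 (a point): The same for the middle hole, 88 mm from the first.
- ring3 (a point): The same for the hole farthest from the mast, 88 mm from the second.
- bottle_amber: Amber glass bottle, 145 mm tall: round body 60 mm across up to 82 mm, shoulder to 104 mm, round twist cap 32 mm across from 113 to 145 mm (grip it there from above). About 0.25 kg, heavy at the foot. Origin: centre of its underside; z up along the bottle. Two or three of the four kinds stand on the board in any one run.
- bottle_green: Green glass, white cap, bottle, 145 mm tall: round body 60 mm across up to 82 mm, shoulder to 104 mm, round twist cap 32 mm across from 113 to 145 mm (grip it there from above). About 0.25 kg, heavy at the foot. Origin: centre of its underside; z up along the bottle. Two or three of the four kinds stand on the board in any one run.
- bottle_white: White plastic, blue cap and label, bottle, 145 mm tall: round body 60 mm across up to 82 mm, shoulder to 104 mm, round twist cap 32 mm across from 113 to 145 mm (grip it there from above). About 0.25 kg, heavy at the foot. Origin: centre of its underside; z up along the bottle. Two or three of the four kinds stand on the board in any one run.
- bottle_yellow: Yellow plastic, black cap, bottle, 145 mm tall: round body 60 mm across up to 82 mm, shoulder to 104 mm, round twist cap 32 mm across from 113 to 145 mm (grip it there from above). About 0.25 kg, heavy at the foot. Origin: centre of its underside; z up along the bottle. Two or three of the four kinds stand on the board in any one run.
- bucket: Green plastic bucket with its swing handle down, 206 mm across, 185 mm tall, at the far side. Not to be moved. Origin: centre of its underside.
- brush: White hard silicone brush, lying, 210 mm long along x, 26 mm tall. Not to be moved. Origin: on the board, below the joint of handle and head.
- canister: Lidded white ceramic canister, 104 mm across, 142 mm tall. Not to be moved. Origin: centre of its underside.
- polish_tin: Flat round tin, 76 mm across, 30 mm tall, among the bottles. Not to be moved. Origin: centre of its underside.
- torch: Black and yellow torch lying along x, 160 mm long, 50 mm across the head. Not to be moved. Origin: on the board under it.
Not all that is in view belongs to the job. Leave any purple look-alike of the bottle_white alone.

How it is judged:
By the outcome, as a careful person would: the job done as asked, in the order asked, and still so for the second after the job is handed in, with the robot touching nothing.
Of bottle_amber, bottle_green, bottle_white, bottle_yellow only 2 to 3 are there at a start; the rules pass over those that are not, and their reading is None.
At some moment in a run one of bottle_amber, bottle_green, bottle_white, bottle_yellow may be knocked a few centimetres aside while the robot is not near it.
It also fails if it takes over 208 s, if anything falls off the work surface, if the arm or the gripper's body presses on something with over 40 N, if the wrist force passes 120 N, or if a joint passes its speed limit or range.

## Working session

There is one attempt and no reset: what is moved stays moved. The work goes in short steps, Python scripts to look and compute and a tool call to move; the robot and the scene stay as the last step left them, time stands still between calls to the robot, and variables do not carry over. Pictures are saved under pics/ and viewed, about 12 in all and at most 16, crops included, and the job is handed in when it is done.

Besides the shell and the picture viewer there is one more tool, called after "Emit:" as name(argument=value, ...) on one line, values as JSON. send_rows: Moves the arm, as the interface text tells. Its arguments: {"type":"object","properties":{"series":{"type":"array"},"newtons":{"type":"number"}},"required":["series"]}

```bash
mkdir -p pics; ls; python3 - <<'E'
from workcell import *
import cv2,numpy as np
s=get_state();print(s)
for c in("scene","top","wrist"):
    i=camera_info(c);print(c,i)
    cv2.imwrite(f"pics/a_{c}.png",read_camera(c))
E
```

```text
pics
{'clock': 0.0, 'joint_pos': array([-1.45662318e+00,  3.13967088e-01,  4.49737614e-02,  1.30361232e+00,
       -8.50188826e-06,  1.43121729e+00]), 'qvel': array([ 6.34924382e-04, -8.99242680e-05, -1.04965006e-03, -5.01982865e-04,
       -3.23743031e-04,  5.53038413e-04]), 'tau': array([ 1.27100855e-03, -4.80631256e+01,  2.98530722e+01,  1.93957973e-02,
       -1.37752281e-04,  7.73541188e-06]), 'tcp_pos': array([ 0.14428682, -0.55606606,  0.2304257 ]), 'orientation': array([-9.04638916e-04,  9.91961614e-01,  1.26535919e-01,  7.24091257e-06]), 'wrist_force': array([0.3677112 , 0.08347188, 0.14358408]), 'ft_torque': array([0.00254832, 0.03122099, 0.05650221]), 'finger_gap': 0.08547367078217838}
scene {'K': array([[372.00575941,   0.        , 324.04509384],
       [  0.        , 372.00575941, 201.9274602 ],
       [  0.        ,   0.        ,   1.        ]]), 'xyz': array([0.90289885, 0.30276578, 1.01036383]), 'attitude': array([-0.12455788,  0.44444099,  0.85787087, -0.22586524])}
top {'K': array([[509.57260132,   0.        , 322.55527026],
       [  0.        , 509.57260132, 209.16417868],
       [  0.        ,   0.        ,   1.        ]]), 'xyz': array([0.34546144, 0.00575585, 1.70832653]), 'attitude': array([ 0.04641995, -0.69992455,  0.71198491, -0.03206713])}
wrist {'K': array([[355.80484586,   0.        , 314.04633394],
       [  0.        , 355.80484586, 194.81530152],
       [  0.        ,   0.        ,   1.        ]]), 'xyz': array([ 0.21433667, -0.53925796,  0.37296937]), 'attitude': array([ 0.11353884,  0.78254767, -0.60563315, -0.08908737])}
```

View pics/a_scene.png

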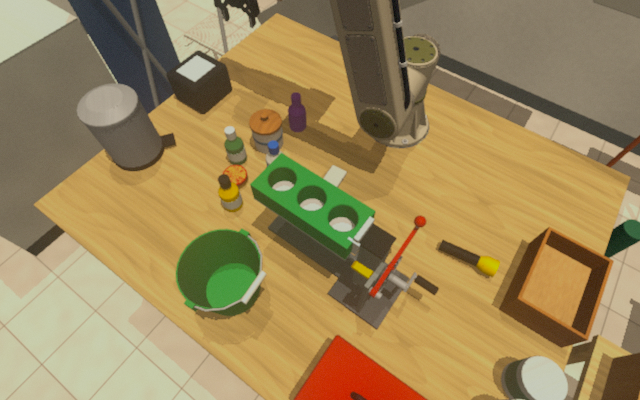

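View pics/a_top.png

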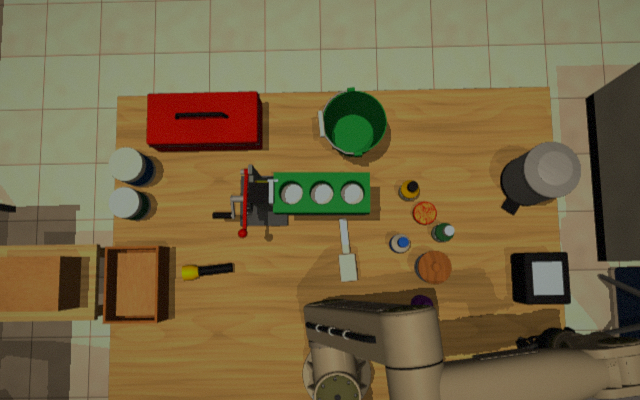

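Two views show three bottles (yellow, green and white with a blue cap), a purple decoy, the rack hoist with its red knob at top-view pixel (243,233), and the holes at about (292,193), (322,193) and (352,193). Next I'll measure them.

```bash
cat > h.py <<'E'
from workcell import *
import cv2,numpy as np
from scipy.spatial.transform import Rotation as R
def rot(q): return R.from_quat([q[1],q[2],q[3],q[0]]).as_matrix()
def ray(i,uv):
    d=rot(i["attitude"])@np.linalg.inv(i["K"])@np.array([uv[0],uv[1],1.]); return i["xyz"],d/np.linalg.norm(d)
def onz(i,uv,z,ax=2):
    o,d=ray(i,uv); return o+d*(z-o[ax])/d[ax]
def proj(i,p):
    c=i["K"]@(rot(i["attitude"]).T@(np.asarray(p)-i["xyz"])); return c[:2]/c[2]
def tri(rs):
    A=np.zeros((3,3));b=np.zeros(3)
    for o,d in rs:
        M=np.eye(3)-np.outer(d,d);A+=M;b+=M@o
    p=np.linalg.solve(A,b);return p,[np.linalg.norm(np.cross(p-o,d)) for o,d in rs]
E
python3 - <<'E'
from h import *
for c in("scene","top"):
    for n in("pawl_knob","deck","marker","bottle_white","bottle_green","bottle_yellow","bottle_amber","hoist","ring1"):
        if n=="bottle_amber" and c=="scene":pass
        for d in silhouettes(c,n)[:2]:
            ys,xs=np.nonzero(d["pixels"]);print(c,n,round(d["p"],2),d["box"],xs.mean().round(1),ys.mean().round(1))
a=cv2.imread("pics/a_scene.png")[130:330,200:460];b=cv2.imread("pics/a_top.png")[150:290,200:480]
cv2.imwrite("pics/b1.png",cv2.resize(a,None,fx=3,fy=3,interpolation=cv2.INTER_CUBIC))
cv2.imwrite("pics/b2.png",cv2.resize(b,None,fx=2.85,fy=2.85,interpolation=cv2.INTER_CUBIC))
E
```

```text
scene pawl_knob 0.67 [369.7, 216.3, 55.7, 77.8] 398.3 254.7
scene deck 0.62 [253.2, 151.5, 121.7, 105.3] 313.5 204.9
scene marker 0.65 [350.2, 262.3, 21.3, 19.0] 362.3 268.8
scene bottle_white 0.72 [292.5, 90.7, 14.3, 41.0] 297.4 113.4
scene bottle_white 0.52 [264.6, 140.5, 14.8, 29.1] 272.6 151.4
scene bottle_green 0.78 [227.0, 127.2, 21.6, 38.4] 234.9 146.6
scene bottle_yellow 0.71 [218.3, 175.2, 29.2, 36.7] 230.1 193.7
scene hoist 0.95 [254.1, 154.6, 187.3, 175.2] 336.6 236.3
scene hoist 0.26 [252.2, 152.4, 124.0, 109.5] 313.7 205.1
scene ring1 0.59 [250.6, 152.6, 126.7, 109.7] 313.5 204.9
top pawl_knob 0.9 [239.3, 170.6, 8.6, 67.4] 244.3 208.1
top deck 0.64 [268.6, 169.8, 102.1, 46.5] 320.3 193.4
top marker 0.41 [266.9, 172.3, 103.3, 43.5] 320.1 193.2
top bottle_white 0.75 [388.4, 236.0, 23.1, 11.7] 399.0 243.0
top bottle_white 0.53 [409.7, 293.8, 22.9, 12.1] 420.4 300.0
top bottle_green 0.57 [431.3, 223.1, 23.6, 22.7] 442.2 232.6
top bottle_green 0.3 [270.4, 175.8, 98.7, 40.5] 319.8 193.5
top bottle_yellow 0.92 [400.6, 180.3, 18.3, 22.0] 408.0 190.3
top bottle_amber 0.51 [237.0, 167.5, 12.9, 66.8] 244.3 208.3
top hoist 0.58 [209.8, 164.1, 161.5, 75.2] 297.4 196.7
top hoist 0.18 [430.2, 225.7, 24.4, 18.2] 442.1 232.8
top ring1 0.61 [268.1, 170.4, 102.2, 43.8] 320.2 193.3
top ring1 0.57 [336.0, 217.0, 22.2, 62.3] 346.1 255.7
```

View pics/b1.png

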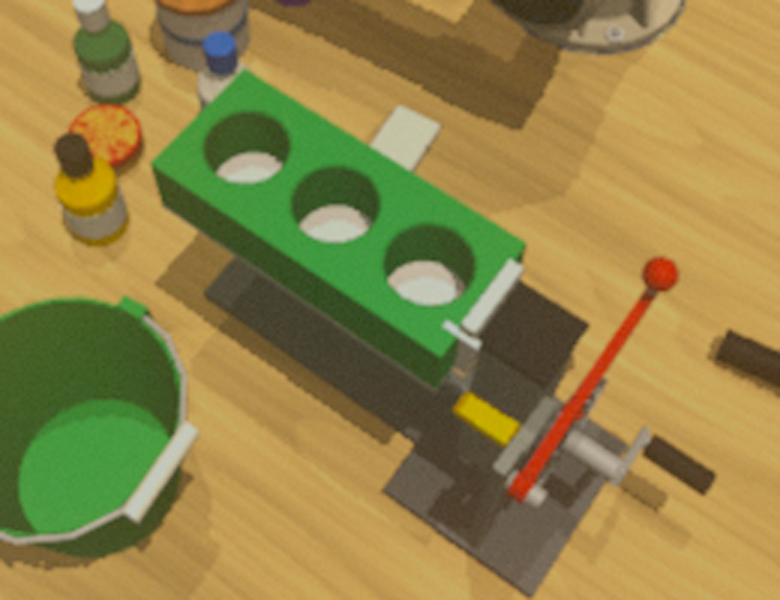

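View pics/b2.png

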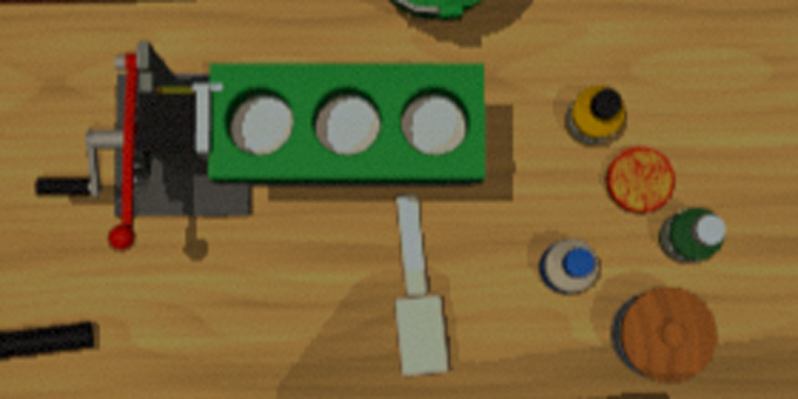

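The crops show the knob, hole rims, caps and pointer clearly. I'll triangulate them from my pixel readings.

```bash
python3 - <<'E'
from h import *
S=camera_info("scene");T=camera_info("top")
P=dict(knob=((420,221),(242.5,233.2)),r1=((343,218.3),(291.6,192.5)),r2=((312,198),(321.8,192.5)),r3=((282.3,179),(352.3,192.5)),
 white=((273.3,146.7),(403.2,241.9)),green=((230,134),(449.5,230.4)),yellow=((224.3,181.7),(412.6,186.5)),mark=((362,269.7),(261.4,181.6)),
 c1=((374,212.5),(273.5,173)),c2=((345,258),(273.5,213)),grip=((426.5,285),(222,215.5)))
for n,(s,t) in P.items():
    p,e=tri([ray(S,s),ray(T,t)]);print(n,p.round(4),np.round(e,4),onz(T,t,.145).round(3) if n in("white","green","yellow") else "")
E
```

```text
knob [0.444  0.268  0.2351] [0. 0.] 
r1 [0.5562 0.1227 0.2631] [0.001 0.001] 
r2 [0.5544 0.0356 0.2651] [0.0004 0.0004] 
r3 [ 0.553  -0.0521  0.2661] [0.0003 0.0003] 
white [ 0.4152 -0.2101  0.1311] [0.0005 0.0005] [ 0.415 -0.209  0.145]
green [ 0.4485 -0.3557  0.1204] [0.0011 0.0011] [ 0.448 -0.351  0.145]
yellow [ 0.5888 -0.2468  0.125 ] [0.0003 0.0003] [ 0.585 -0.243  0.145]
mark [0.6043 0.2173 0.1844] [0.0026 0.0026] 
c1 [0.582  0.1773 0.3967] [0.0206 0.0206] 
c2 [0.5377 0.1716 0.0475] [0.0322 0.0322] 
grip [0.5115 0.36   0.0906] [0.0003 0.0003]
```

```bash
python3 - <<'E'
from h import *
import workcell;print([n for n in dir(workcell) if not n.startswith('_')], getattr(workcell,'grip_point_offset',None))
S=camera_info("scene");T=camera_info("top")
yaw=-.018;Rz=R.from_euler('z',yaw).as_matrix()
def yel(f,r):
    im=cv2.imread(f);h=cv2.cvtColor(im,cv2.COLOR_BGR2HSV);m=((h[...,0]>20)&(h[...,0]<34)&(h[...,1]>(180 if 'scene' in f else 120))&(h[...,2]>50))
    k=np.zeros(m.shape,bool);k[r[1]:r[3],r[0]:r[2]]=1;return m&k
ms=yel("pics/a_scene.png",(345,255,380,285));mt=yel("pics/a_top.png",(250,175,275,190))
for m in(ms,mt):
    y,x=np.nonzero(m);print(m.sum(),x.min(),x.max(),y.min(),y.max(),x.mean(),y.mean())
print(cv2.imread("pics/a_top.png")[176:187,262])
from scipy.optimize import minimize
def box(c,L=(.05,.02,.012)):
    return [c+Rz@np.array([a*L[1]/2,b*L[0]/2,d*L[2]/2]) for a in(-1,1) for b in(-1,1) for d in(-1,1)]
for hx in(.556,.558,.560):
  for z in np.arange(.18,.222,.004):
    c=np.array([hx,.2165,0])+Rz@np.array([.0375,0,z])
    q=np.array([proj(S,p) for p in box(c)],np.float32)
    M=np.zeros((400,640),np.uint8);cv2.fillConvexPoly(M,np.round(cv2.convexHull(q)*16).astype(np.int32),1,shift=4)
    print(hx,round(z,3),q.mean(0).round(1),round((M.astype(bool)&ms).sum()/(M.astype(bool)|ms).sum(),2))
E
```

```text
['MotionError', 'camera_info', 'get_state', 'grip_point_offset', 'hand_in', 'read_camera', 'silhouettes'] 0.0187
204 351 372 261 278 361.52941176470586 268.9362745098039
33 255 267 180 182 261.030303030303 181.0909090909091
[[61 68 75]
 [42 46 49]
 [27 33 29]
 [28 32 33]
 [24 63 62]
 [ 9 84 83]
 [23 71 76]
 [13 23 26]
 [25 25 27]
 [19 23 23]
 [27 26 30]]
0.556 0.18 [364.9 266.6] 0.41
0.556 0.184 [365.1 266. ] 0.34
0.556 0.188 [365.3 265.4] 0.31
0.556 0.192 [365.5 264.8] 0.26
0.556 0.196 [365.7 264.2] 0.22
0.556 0.2 [365.8 263.6] 0.18
0.556 0.204 [366.  262.9] 0.14
0.556 0.208 [366.2 262.3] 0.11
0.556 0.212 [366.4 261.7] 0.06
0.556 0.216 [366.6 261.1] 0.04
0.556 0.22 [366.8 260.4] 0.01
0.558 0.18 [364.4 267.3] 0.48
0.558 0.184 [364.6 266.7] 0.43
0.558 0.188 [364.8 266.1] 0.39
0.558 0.192 [365.  265.5] 0.34
0.558 0.196 [365.2 264.9] 0.26
0.558 0.2 [365.4 264.2] 0.23
0.558 0.204 [365.6 263.6] 0.19
0.558 0.208 [365.8 263. ] 0.16
0.558 0.212 [366.  262.4] 0.12
0.558 0.216 [366.2 261.7] 0.09
0.558 0.22 [366.4 261.1] 0.06
0.56 0.18 [364.  267.9] 0.55
0.56 0.184 [364.2 267.3] 0.49
0.56 0.188 [364.4 266.7] 0.45
0.56 0.192 [364.5 266.1] 0.4
0.56 0.196 [364.7 265.5] 0.35
0.56 0.2 [364.9 264.9] 0.31
0.56 0.204 [365.1 264.3] 0.26
0.56 0.208 [365.3 263.7] 0.23
0.56 0.212 [365.5 263.1] 0.16
0.56 0.216 [365.7 262.4] 0.13
0.56 0.22 [365.9 261.8] 0.09
```

```bash
cat >> h.py <<'E'
def plan(tgt,yaw,cur=None,cyaw=None,tilt=None):
    """row numbers from the present pose to TCP tgt pointing down with tool-x yaw (deg)"""
    s=get_state();p=s["tcp_pos"] if cur is None else np.array(cur)
    A=rot(s["orientation"]) if cyaw is None else R.from_euler('z',cyaw,degrees=True).as_matrix()@np.diag([1,-1,-1])
    B=R.from_euler('z',yaw,degrees=True).as_matrix()@np.diag([1.,-1,-1])
    if tilt is not None: B=R.from_rotvec(tilt,degrees=True).as_matrix()@B
    print((A.T@(np.array(tgt)-p)*100).round(2),R.from_matrix(A.T@B).as_rotvec(degrees=True).round(1))
E
python3 - <<'E'
from h import *
print(get_state()["clock"])
plan((.42,-.33,.42),83)
plan((.5,0,.42),140,(.42,-.33,.42),83)
plan((.445,.27,.30),180,(.5,0,.42),140)
E
```

```text
1.05
[ 32.37 -15.01 -18.87] [  0.    0.  -68.5]
[33.73  3.92  0.  ] [  0.   0. -57.]
[21.57 17.15 12.  ] [  0.   0. -40.]
```

Emit:
send_rows(series=[3,-1.5,-6,0,0,-7,1,6,-3,-12,0,0,-14,1,10,-4.5,-18.9,0,0,-21,1,14,-6,-18.9,0,0,-28,1,18,-8,-18.9,0,0,-35,1,22,-10,-18.9,0,0,-42,1,26,-12,-18.9,0,0,-49,1,29,-13.5,-18.9,0,0,-56,1,32.4,-15,-18.9,0,0,-63,1,32.4,-15,-18.9,0,0,-68.5,1], newtons=40)

```text
clock: 1.88
tcp_pos: [0.4049, -0.3425, 0.4192]
orientation: [0.001, 0.747, 0.665, -0.0]
wrist_force: [1.4, -0.9, -0.5]
finger_gap: 0.0855
```

Emit:
send_rows(series=[4,0.4,0,0,0,-7,1,8,0.8,0,0,0,-14,1,12,1.2,0,0,0,-21,1,16,1.6,0,0,0,-28,1,20,2,0,0,0,-35,1,24,2.4,0,0,0,-42,1,28,2.8,0,0,0,-49,1,32,3.6,0,0,0,-56,1,33.7,3.9,0,0,0,-57,1])

```text
clock: 2.63
tcp_pos: [0.4835, -0.0101, 0.4188]
orientation: [0.0, 0.337, 0.941, 0.001]
wrist_force: [-0.3, -0.5, -1.4]
finger_gap: 0.0853
```

Emit:
send_rows(series=[3,2.4,0,0,0,-7,1,6,4.8,0,0,0,-14,1,9,7.2,0,0,0,-21,1,12,9.6,0,0,0,-28,1,15,12,0,0,0,-35,1,18,14.4,3,0,0,-40,1,21.6,17.1,6,0,0,-40,1,21.6,17.1,9,0,0,-40,1,21.6,17.1,12,0,0,-40,1,21.6,17.1,12,0,0,-40,1])

```text
clock: 3.47
tcp_pos: [0.4225, 0.2552, 0.2911]
orientation: [-0.006, -0.002, 1.0, -0.003]
wrist_force: [-0.8, -0.5, -1.1]
finger_gap: 0.0854
```

```bash
python3 - <<'E'
from h import *
s=get_state();print(s["clock"],s["tcp_pos"],s["joint_pos"].round(2))
W=camera_info("wrist");im=read_camera("wrist");print(W["xyz"],rot(W["attitude"])[:,2].round(2))
print("expected knob px",proj(W,(.444,.268,.235)),"mark",proj(W,(.5955,.2165,.19)))
h=cv2.cvtColor(im,cv2.COLOR_BGR2HSV);m=(((h[...,0]<6)|(h[...,0]>174))&(h[...,1]>170)&(h[...,2]>70)).astype(np.uint8)
m=cv2.morphologyEx(m,cv2.MORPH_OPEN,np.ones((15,15)));y,x=np.nonzero(m);print(len(x),x.mean(),y.mean(),onz(W,(x.mean(),y.mean()),.236))
cv2.imwrite("pics/c.png",im)
E
```

```text
3.4667 [0.42250412 0.25516497 0.29105671] [ 0.38  0.16 -0.01  1.42 -0.    0.38]
[0.35096356 0.25448658 0.43442434] [ 0.27 -0.   -0.96]
expected knob px [337.28911665 251.86574619] mark [269.84737504 392.53297655]
1551 332.88265635074146 255.04706640876853 [0.44565916 0.26529306 0.236     ]
```

View pics/c.png

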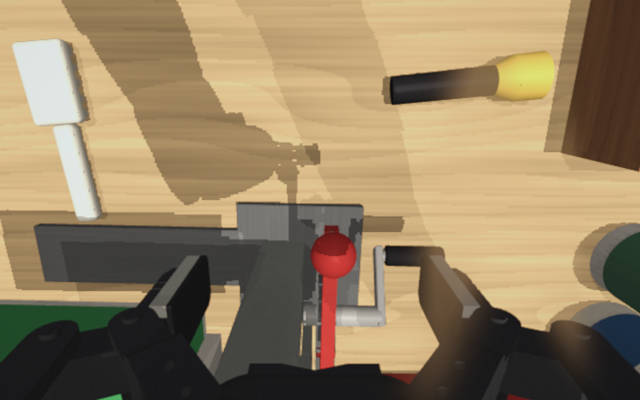

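Knob seen at (333,255), which gives about (0.4455, 0.266). I'll descend and pinch it.

```bash
python3 - <<'E'
from h import *
s=get_state();print(s["tcp_pos"]);plan((.4455,.267,.217),180)
E
```

```text
[0.42453293 0.25516336 0.2952092 ]
[-2.16  1.2   7.8 ] [-0.2 -0.4  0.1]
```

Emit:
send_rows(series=[-1,0.6,1,0,0,0,0.7,-2.1,1.2,2.5,0,0,0,0.7,-2.1,1.2,5,0,0,0,0.7,-2.1,1.2,7.8,0,0,0,0.7,-2.1,1.2,7.8,0,0,0,0.7,-2.1,1.2,7.8,0,0,0,0.7,-2.1,1.2,7.8,0,0,0,0.7], newtons=30)

```text
clock: 4.1
tcp_pos: [0.4505, 0.268, 0.2232]
orientation: [0.002, 0.0, 1.0, 0.001]
wrist_force: [-0.2, 0.6, 0.5]
finger_gap: 0.0599
```

```bash
python3 - <<'E'
from h import *
s=get_state();print(s["tcp_pos"],s["orientation"]);plan((.4455,.267,.217),180)
W=camera_info("wrist");cv2.imwrite("pics/d.png",read_camera("wrist"));print(proj(W,s["tcp_pos"]))
E
```

```text
[0.45053299 0.2679576  0.2231967 ] [1.90543193e-03 1.66191270e-04 9.99997907e-01 7.26886542e-04]
[ 0.51 -0.1   0.62] [ 0.1  0.2 -0. ]
[316.74948806 261.39352614]
```

View pics/d.png

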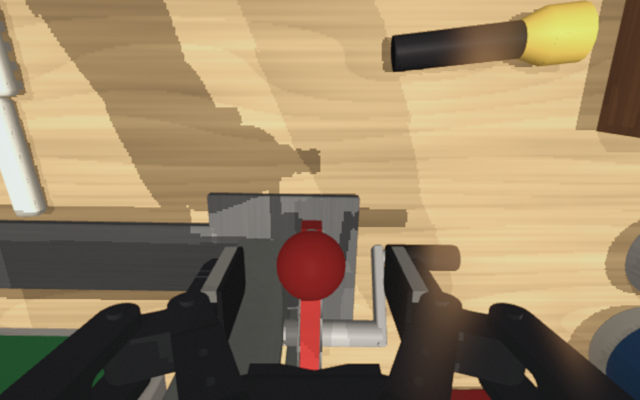

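Emit:
send_rows(series=[0.5,0,0.6,0,0,0,0.7,0.5,0,0.6,0,0,0,0.7,0.5,0,0.6,0,0,0,0.2,0.5,0,0.6,0,0,0,0.2,0.5,0,0.6,0,0,0,0.2,0.5,0,0.6,0,0,0,0.2,0.5,0,0.6,0,0,0,0.2], newtons=30)

```text
clock: 4.73
tcp_pos: [0.4433, 0.2667, 0.2146]
orientation: [0.0, -0.0, 1.0, -0.001]
wrist_force: [0.5, -5.3, 2.1]
finger_gap: 0.0263
```

```bash
cat >> h.py <<'E'
HX,HY,YAW=.558,.2165,-.018
Rz=R.from_euler('z',YAW).as_matrix()
def hw(l): return np.array([HX,HY,0])+Rz@np.array(l)
def rackz(im=None):
    """height of the rack's top from the scene camera (fit of the box outline)"""
    S=camera_info("scene"); im=read_camera("scene") if im is None else im
    h=cv2.cvtColor(im,cv2.COLOR_BGR2HSV);g=((h[...,0]>50)&(h[...,0]<75)&(h[...,1]>120)).astype(np.uint8)
    g[:,:245]=0;g[275:]=0;g[:,385:]=0
    g=cv2.morphologyEx(g,cv2.MORPH_CLOSE,np.ones((3,3)))
    c=max(cv2.findContours(g,cv2.RETR_EXTERNAL,cv2.CHAIN_APPROX_NONE)[0],key=cv2.contourArea)
    M0=np.zeros((400,640),np.uint8);cv2.fillPoly(M0,[c],1);best=(0,)
    yc=-.0945-.088
    for z in np.arange(.06,.285,.001):
        q=np.array([proj(S,hw((a*.058,yc+b*.138,z-d))) for a in(-1,1) for b in(-1,1) for d in(0,.062)],np.float32)
        M=np.zeros((400,640),np.uint8);cv2.fillConvexPoly(M,np.round(cv2.convexHull(q)*16).astype(np.int32),1,shift=4)
        s=(M&M0).sum()/(M|M0).sum()
        if s>best[0]: best=(s,z)
    return np.round(best,3)
E
python3 - <<'E'
from h import *
print(rackz(cv2.imread("pics/a_scene.png")),rackz());s=get_state();print(s["clock"],s["tcp_pos"],s["finger_gap"],s["wrist_force"])
E
```

```text
[0.777 0.264] [0.776 0.264]
4.7833 [0.44326911 0.26671862 0.21455847] 0.026287857716184585 [-0.74012137 -4.38430933  1.81392322]
```

Emit:
send_rows(series=[-0.2,-0.1,-0.8,0,0,0,0.2,-0.5,-0.1,-1.5,0,0,0,0.2,-0.75,-0.1,-2.2,0,0,0,0.2,-1.0,-0.1,-3,0,0,0,0.2,-1.4,-0.1,-3.7,0,0,0,0.2,-1.8,-0.1,-4.5,0,0,0,0.2,-1.8,-0.1,-4.5,0,0,0,0.2])

```text
clock: 5.37
tcp_pos: [0.4622, 0.2664, 0.2612]
orientation: [0.001, -0.0, 1.0, -0.0]
wrist_force: [-3.2, -4.9, -1.1]
finger_gap: 0.0262
```

```bash
python3 - <<'E'
from h import *
print(rackz());s=get_state();print(s["clock"],s["tcp_pos"],s["finger_gap"],s["wrist_force"])
E
```

```text
[0.776 0.262]
5.4167 [0.46180436 0.2663621  0.26050353] 0.02599705830150139 [-1.1935977  -3.80611354 -1.52582861]
```

Pawl lifted and the carrier is starting to sink. I'll hold for about 1.7 s to get the rate.

Emit:
send_rows(series=[0,0,0,0,0,0,0.2,0,0,0,0,0,0,0.2,0,0,0,0,0,0,0.2,0,0,0,0,0,0,0.2,0,0,0,0,0,0,0.2,0,0,0,0,0,0,0.2,0,0,0,0,0,0,0.2,0,0,0,0,0,0,0.2,0,0,0,0,0,0,0.2,0,0,0,0,0,0,0.2])

```text
clock: 6.25
tcp_pos: [0.4611, 0.2664, 0.2592]
orientation: [-0.0, -0.0, 1.0, -0.0]
wrist_force: [-1.4, -4.9, -0.9]
finger_gap: 0.0262
```

Emit:
send_rows(series=[0,0,0,0,0,0,0.2,0,0,0,0,0,0,0.2,0,0,0,0,0,0,0.2,0,0,0,0,0,0,0.2,0,0,0,0,0,0,0.2,0,0,0,0,0,0,0.2,0,0,0,0,0,0,0.2,0,0,0,0,0,0,0.2,0,0,0,0,0,0,0.2,0,0,0,0,0,0,0.2])

```text
clock: 7.08
tcp_pos: [0.461, 0.2664, 0.2592]
orientation: [-0.0, -0.0, 1.0, -0.0]
wrist_force: [-2.3, -5.1, -1.4]
finger_gap: 0.0261
```

```bash
python3 - <<'E'
from h import *
im=read_camera("scene");print(rackz(im));s=get_state();print(s["clock"],s["tcp_pos"],s["wrist_force"])
cv2.imwrite("pics/e.png",cv2.resize(im[130:330,200:460],None,fx=3,fy=3,interpolation=cv2.INTER_CUBIC))
E
```

```text
[0.776 0.249]
7.1333 [0.46103652 0.26640597 0.25919406] [-2.1384019  -3.8851875  -1.82815548]
```

View pics/e.png

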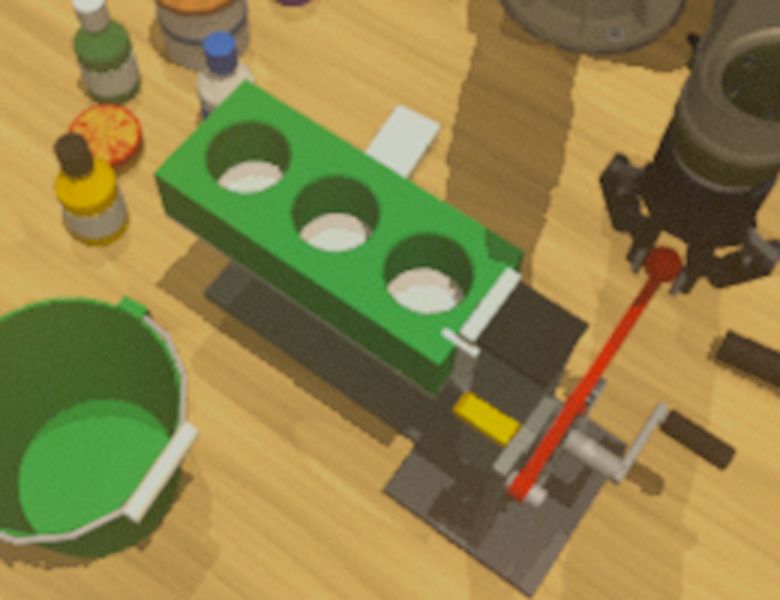

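```bash
python3 - <<'E'
from h import *
S=camera_info("scene")
f=lambda p:((proj(S,p)-[200,130])*3).round(0)
for z in(.268,0):
  for a,b in((-1,-1),(-1,1),(1,1),(1,-1)): print(z,a,b,f(hw((a*.0275,b*.0275,z))))
print("pivot",f(hw((.075,.05,.187))),"axle y.112",f(hw((0,.112,.13))),"knob0",f(hw((-.115,.05,.237))))
for z in(.16,.17,.18,.19,.20):
  print(z,[f(hw((x,y,z))) for x,y in((.0275,-.025),(.0475,-.025),(.0475,.025),(.0275,.025))])
E
```

```text
0.268 -1 -1 [522. 282.]
0.268 -1 1 [586. 323.]
0.268 1 1 [547. 380.]
0.268 1 -1 [482. 337.]
0 -1 -1 [486. 408.]
0 -1 1 [535. 441.]
0 1 1 [503. 488.]
0 1 -1 [454. 454.]
pivot [523. 485.] axle y.112 [629. 476.] knob0 [661. 272.]
0.16 [array([471., 393.]), array([457., 412.]), array([510., 448.]), array([524., 428.])]
0.17 [array([472., 389.]), array([458., 408.]), array([512., 444.]), array([525., 424.])]
0.18 [array([474., 384.]), array([459., 403.]), array([513., 440.]), array([527., 420.])]
0.19 [array([475., 379.]), array([460., 399.]), array([515., 436.]), array([529., 415.])]
0.2 [array([476., 375.]), array([462., 394.]), array([517., 431.]), array([531., 411.])]
```

```bash
python3 - <<'E'
from h import *
from itertools import product
S=camera_info("scene");T=camera_info("top")
def mask(f,r,s):
    im=cv2.resize(cv2.imread(f),None,fx=4,fy=4,interpolation=cv2.INTER_CUBIC);h=cv2.cvtColor(im,cv2.COLOR_BGR2HSV);m=(h[...,0]>20)&(h[...,0]<34)&(h[...,1]>s)&(h[...,2]>50)
    k=np.zeros(m.shape,bool);k[r[1]*4:r[3]*4,r[0]*4:r[2]*4]=1;return m&k
ms=mask("pics/a_scene.png",(345,255,380,285),180);mt=mask("pics/a_top.png",(250,175,275,190),110)
def hull(C,P):
    q=np.array([proj(C,hw(p)) for p in P],np.float32)*4+1.5
    M=np.zeros((1600,2560),np.uint8);cv2.fillConvexPoly(M,np.round(cv2.convexHull(q)).astype(np.int32),1);return M.astype(bool)
bx=lambda c,L:[np.array(c)+np.array(s)*np.array(L)/2 for s in product((-1,1),repeat=3)]
mast=hull(T,bx((0,0,.134),(.055,.055,.268)))
iou=lambda a,b:(a&b).sum()/(a|b).sum()
out=[]
for L in((.02,.05,.012),(.012,.05,.02)):
  for x in np.arange(.0335,.052,.002):
    for z in np.arange(.13,.2,.004):
      P=bx((x,0,z),L);a=iou(hull(S,P),ms)
      if a>.6: b=iou(hull(T,P)&~mast,mt);out.append((a+b,a,b,L[0],x,z))
for o in sorted(out,reverse=True)[:14]:print(np.round(o,3))
E
```

```text
[1.308 0.817 0.491 0.02  0.042 0.17 ]
[1.29  0.777 0.513 0.02  0.042 0.174]
[1.274 0.735 0.539 0.012 0.044 0.182]
[1.265 0.745 0.521 0.012 0.044 0.178]
[1.254 0.829 0.425 0.02  0.044 0.174]
[1.244 0.76  0.484 0.02  0.042 0.166]
[1.238 0.725 0.513 0.012 0.044 0.174]
[1.229 0.819 0.41  0.02  0.044 0.178]
[1.211 0.742 0.469 0.012 0.046 0.178]
[1.203 0.708 0.496 0.012 0.046 0.174]
[1.2   0.755 0.446 0.012 0.046 0.182]
[1.2   0.844 0.356 0.02  0.046 0.182]
[1.19  0.769 0.421 0.012 0.046 0.186]
[1.187 0.816 0.371 0.02  0.046 0.178]
```

Emit:
send_rows(series=[0,0,0,0,0,0,0.2,0,0,0,0,0,0,0.2,0,0,0,0,0,0,0.2,0,0,0,0,0,0,0.2,0,0,0,0,0,0,0.2,0,0,0,0,0,0,0.2,0,0,0,0,0,0,0.2,0,0,0,0,0,0,0.2,0,0,0,0,0,0,0.2,0,0,0,0,0,0,0.2])

```text
clock: 7.97
tcp_pos: [0.4611, 0.2664, 0.2592]
orientation: [-0.0, -0.0, 1.0, -0.0]
wrist_force: [-1.9, -5.2, -1.5]
finger_gap: 0.0258
```

Emit:
send_rows(series=[0,0,0,0,0,0,0.2,0,0,0,0,0,0,0.2,0,0,0,0,0,0,0.2,0,0,0,0,0,0,0.2,0,0,0,0,0,0,0.2,0,0,0,0,0,0,0.2,0,0,0,0,0,0,0.2,0,0,0,0,0,0,0.2,0,0,0,0,0,0,0.2,0,0,0,0,0,0,0.2])

```text
clock: 8.8
tcp_pos: [0.461, 0.2664, 0.2592]
orientation: [-0.0, -0.0, 1.0, -0.0]
wrist_force: [-2.3, -4.4, -1.1]
finger_gap: 0.0261
```

Emit:
send_rows(series=[0,0,0,0,0,0,0.2,0,0,0,0,0,0,0.2,0,0,0,0,0,0,0.2,0,0,0,0,0,0,0.2,0,0,0,0,0,0,0.2,0,0,0,0,0,0,0.2,0,0,0,0,0,0,0.2,0,0,0,0,0,0,0.2,0,0,0,0,0,0,0.2,0,0,0,0,0,0,0.2])

```text
clock: 9.63
tcp_pos: [0.461, 0.2664, 0.2592]
orientation: [-0.0, -0.0, 1.0, -0.0]
wrist_force: [-3.7, -4.6, -0.9]
finger_gap: 0.0258
```

Emit:
send_rows(series=[0,0,0,0,0,0,0.2,0,0,0,0,0,0,0.2,0,0,0,0,0,0,0.2,0,0,0,0,0,0,0.2,0,0,0,0,0,0,0.2,0,0,0,0,0,0,0.2,0,0,0,0,0,0,0.2,0,0,0,0,0,0,0.2,0,0,0,0,0,0,0.2,0,0,0,0,0,0,0.2])

```text
clock: 10.47
tcp_pos: [0.4611, 0.2664, 0.2592]
orientation: [-0.0, -0.0, 1.0, -0.0]
wrist_force: [-1.8, -5.0, -2.2]
finger_gap: 0.0263
```

```bash
python3 - <<'E'
from h import *
print(rackz());s=get_state();print(s["clock"],s["tcp_pos"],s["wrist_force"])
E
```

```text
[0.781 0.228]
10.5167 [0.46108183 0.2664142  0.25920889] [-1.36132558 -4.85890574 -1.05171323]
```

Emit:
send_rows(series=[0,0,0,0,0,0,0.2,0,0,0,0,0,0,0.2,0,0,0,0,0,0,0.2,0,0,0,0,0,0,0.2,0,0,0,0,0,0,0.2,0,0,0,0,0,0,0.2,0,0,0,0,0,0,0.2,0,0,0,0,0,0,0.2,0,0,0,0,0,0,0.2,0,0,0,0,0,0,0.2])

```text
clock: 11.35
tcp_pos: [0.461, 0.2664, 0.2592]
orientation: [-0.0, -0.0, 1.0, -0.0]
wrist_force: [-1.6, -5.7, -1.1]
finger_gap: 0.0259
```

Emit:
send_rows(series=[0,0,0,0,0,0,0.2,0,0,0,0,0,0,0.2,0,0,0,0,0,0,0.2,0,0,0,0,0,0,0.2,0,0,0,0,0,0,0.2,0,0,0,0,0,0,0.2,0,0,0,0,0,0,0.2,0,0,0,0,0,0,0.2,0,0,0,0,0,0,0.2,0,0,0,0,0,0,0.2])

```text
clock: 12.18
tcp_pos: [0.461, 0.2664, 0.2592]
orientation: [-0.0, -0.0, 1.0, -0.0]
wrist_force: [-2.3, -4.3, -0.4]
finger_gap: 0.026
```

Emit:
send_rows(series=[0,0,0,0,0,0,0.2,0,0,0,0,0,0,0.2,0,0,0,0,0,0,0.2,0,0,0,0,0,0,0.2,0,0,0,0,0,0,0.2,0,0,0,0,0,0,0.2,0,0,0,0,0,0,0.2,0,0,0,0,0,0,0.2,0,0,0,0,0,0,0.2,0,0,0,0,0,0,0.2])

```text
clock: 13.02
tcp_pos: [0.461, 0.2664, 0.2592]
orientation: [-0.0, -0.0, 1.0, -0.0]
wrist_force: [-1.5, -4.9, -1.1]
finger_gap: 0.0258
```

Emit:
send_rows(series=[0.6,0,1,0,0,0,0.2,1.0,0,2,0,0,0,0.2,1.4,0,3,0,0,0,0.2,1.6,0,3.8,0,0,0,0.2,1.8,0,4.4,0,0,0,0.2,1.8,0,4.4,0,0,0,0.2,1.8,0,4.4,0,0,0,0.7,1.8,0,4.4,0,0,0,0.7,1.8,0,4.4,0,0,0,0.7,1.8,0,4.4,0,0,0,0.7])

```text
clock: 13.85
tcp_pos: [0.4436, 0.2672, 0.2154]
orientation: [0.0, -0.001, 1.0, 0.0]
wrist_force: [-0.0, -0.4, 0.2]
finger_gap: 0.06
```

```bash
python3 - <<'E'
from h import *
print(rackz());s=get_state();print(s["clock"],s["tcp_pos"],s["wrist_force"],s["finger_gap"])
plan((.445,.267,.34),180)
print("view pose cand: tilt about world x so the tool points to +y")
plan((.60,.06,.40),180,(.445,.267,.34),180)
plan((.60,.06,.40),180,(.60,.06,.40),180,tilt=(40,0,0))
E
```

```text
[0.784 0.201]
13.9 [0.44350925 0.267049   0.21534368] [-0.65842742  0.34479124  0.34603762] 0.059792730426465664
[ -0.15   0.   -12.47] [0.  0.  0.1]
view pose cand: tilt about world x so the tool points to +y
[-15.5 -20.7  -6. ] [0. 0. 0.]
[0. 0. 0.] [-40.   0.  -0.]
```

```bash
python3 - <<'E'
from h import *
plan((.56,.2,.38),240,(.445,.267,.34),180)
plan((.63,.126,.34),270,(.56,.2,.38),240,tilt=(25,0,0))
E
```

```text
[-11.5  -6.7  -4. ] [  0.   0. -60.]
[ 2.91 -9.76  4.  ] [ -6.5 -24.4 -29.5]
```

Emit:
send_rows(series=[0,0,-4,0,0,0,1,-0.1,0,-8,0,0,0,1,-0.1,0,-12.5,0,0,0,1,-0.1,0,-12.5,0,0,0,1])

```text
clock: 14.23
tcp_pos: [0.4465, 0.2678, 0.348]
orientation: [0.005, -0.0, 1.0, 0.002]
wrist_force: [0.3, -0.3, 1.7]
finger_gap: 0.0855
```

Emit:
send_rows(series=[-1.5,-0.8,-4,0,0,-7,1,-3,-1.6,-4,0,0,-14,1,-4.5,-2.4,-4,0,0,-21,1,-6,-3.2,-4,0,0,-28,1,-7.5,-4,-4,0,0,-35,1,-9,-5,-4,0,0,-42,1,-10,-6,-4,0,0,-49,1,-11.5,-6.7,-4,0,0,-56,1,-11.5,-6.7,-4,0,0,-60,1])

```text
clock: 14.98
tcp_pos: [0.5619, 0.1984, 0.3791]
orientation: [-0.0, -0.502, 0.865, -0.0]
wrist_force: [0.3, -0.0, -1.1]
finger_gap: 0.0857
```

Emit:
send_rows(series=[0.5,-1.6,0.6,-1,-4,-5,1,1,-3.2,1.2,-2,-8,-10,1,1.5,-5,1.8,-3,-12,-15,1,2,-6.5,2.5,-4,-16,-20,1,2.5,-8,3,-5,-20,-25,1,2.9,-9.8,4,-6.5,-24.4,-29.5,1,2.9,-9.8,4,-6.5,-24.4,-29.5,1,2.9,-9.8,4,-6.5,-24.4,-29.5,1,2.9,-9.8,4,-6.5,-24.4,-29.5,1])

```text
clock: 15.73
tcp_pos: [0.63, 0.1255, 0.34]
orientation: [0.153, -0.69, 0.691, 0.153]
wrist_force: [0.1, 0.9, -0.0]
finger_gap: 0.0854
```

```bash
python3 - <<'E'
from h import *
s=get_state();W=camera_info("wrist");im=read_camera("wrist");cv2.imwrite("pics/f.png",im)
print(s["clock"],s["tcp_pos"],W["xyz"],rot(W["attitude"])[:,2].round(2))
np.savez("pics/f.npz",K=W["K"],xyz=W["xyz"],att=W["attitude"])
for z in(.15,.16,.17,.18,.19): print(z,proj(W,hw((.0275,-.025,z))).round(1),proj(W,hw((.0475,-.025,z))).round(1),proj(W,hw((.0475,.025,z))).round(1))
print("mast top",proj(W,hw((.0275,-.0275,.268))),"rack corner",proj(W,hw((.058,-.0445,.201))))
E
```

```text
15.7333 [0.63001096 0.12554008 0.34004517] [ 0.62942875 -0.00184962  0.43844385] [ 0.    0.66 -0.75]
0.15 [360.2 145.7] [339.6 145.5] [336.5 185.1]
0.16 [361.3 151.7] [340.1 151.4] [337.  191.3]
0.17 [362.3 157.9] [340.7 157.6] [337.5 197.8]
0.18 [363.5 164.4] [341.3 164.1] [338.  204.5]
0.19 [364.7 171.2] [342.  170.9] [338.5 211.5]
mast top [376.70048133 235.58134563] rack corner [331.64642946 160.13422161]
```

View pics/f.png

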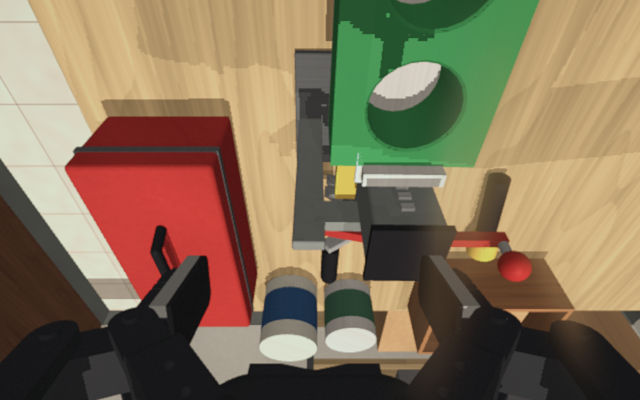

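```bash
python3 - <<'E'
from h import *
im=cv2.imread("pics/f.png");cv2.imwrite("pics/f2.png",cv2.resize(im[140:260,290:410],None,fx=5,fy=5,interpolation=cv2.INTER_CUBIC))
E
```

```text
(no output)
```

View pics/f2.png

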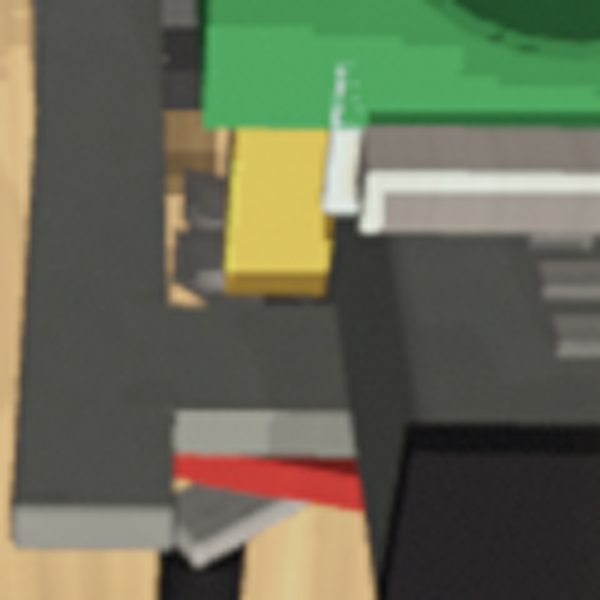

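```bash
python3 - <<'E'
from h import *
plan((.63,.27,.36),270)
E
```

```text
[-13.83  -0.02   4.33] [-0.  24.9  0. ]
```

Emit:
send_rows(series=[-3,0,0.9,0,5,0,1,-6,0,1.8,0,10,0,1,-9,0,2.7,0,15,0,1,-12,0,3.6,0,20,0,1,-13.8,0,4.3,0,24.9,0,1,-13.8,0,4.3,0,24.9,0,1,-13.8,0,4.3,0,24.9,0,1,-13.8,0,4.3,0,24.9,0,1])

```text
clock: 16.45
tcp_pos: [0.6291, 0.2704, 0.3605]
orientation: [-0.001, 0.708, -0.706, 0.0]
wrist_force: [-0.3, -0.9, -0.1]
finger_gap: 0.0853
```

```bash
python3 - <<'E'
from h import *
s=get_state();W=camera_info("wrist");im=read_camera("wrist")
print(s["clock"],s["tcp_pos"],W["xyz"],rot(W["attitude"])[:,2].round(2))
np.savez("pics/g.npz",K=W["K"],xyz=W["xyz"],att=W["attitude"]);cv2.imwrite("pics/g_full.png",im)
u,v=proj(W,hw((.0475,.025,.17))).astype(int);print(u,v)
x0=max(0,u-80);y0=max(0,v-75);print(x0,y0)
cv2.imwrite("pics/g.png",cv2.resize(im[y0:y0+150,x0:x0+200],None,fx=4,fy=4,interpolation=cv2.INTER_CUBIC))
E
```

```text
16.45 [0.62910806 0.27042954 0.36049415] [0.62850581 0.19611398 0.50282986] [ 0.    0.29 -0.96]
338 137
258 62
```

View pics/g.png

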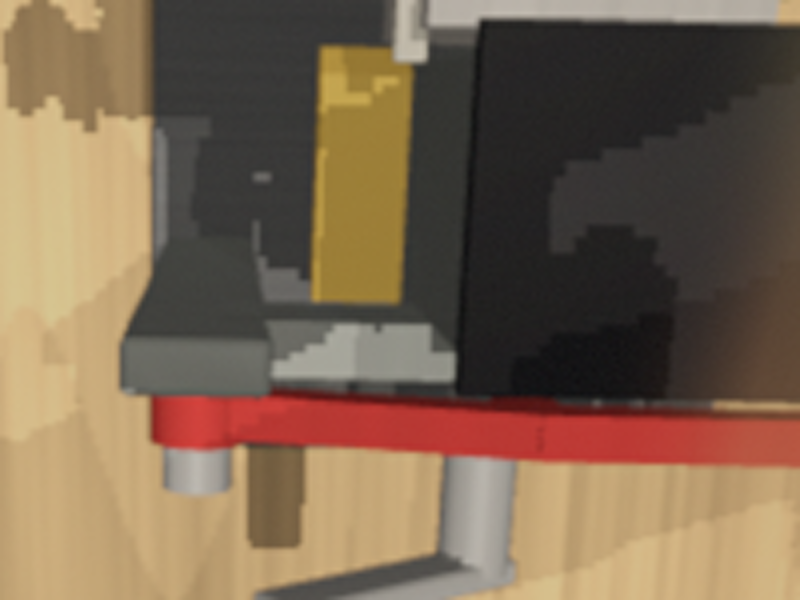

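```bash
python3 - <<'E'
from h import *
L=lambda n:(lambda d:dict(K=d["K"],xyz=d["xyz"],attitude=d["att"]))(np.load(f"pics/{n}.npz"))
f,g=L("f"),L("g");S=camera_info("scene")
for r in(193.6,198.6):
    print(r,[ [a.round(4) for a in tri([ray(g,a),ray(f,b)])] for a,b in(((336,137.2),(335,r)),((358,137.5),(355.5,r)))])
c=lambda x,y:(200+x/3,130+y/3)
for a,b in(((336,137.2),c(507,442)),((358,137.5),c(520,428)),((338,73.5),c(455,408))): print([x.round(4) for x in tri([ray(g,a),ray(S,b)])])
# mast top corner near/left, far/left seen in g and f
print([x.round(4) for x in tri([ray(g,(258+480/4,62+22/4)),ray(f,(290+405/5,140+428/5))])])
E
```

```text
Traceback (most recent call last):
AttributeError: 'list' object has no attribute 'round'. Did you mean: 'count'?
```

```bash
python3 - <<'E'
from h import *
L=lambda n:(lambda d:dict(K=d["K"],xyz=d["xyz"],attitude=d["att"]))(np.load(f"pics/{n}.npz"))
f,g=L("f"),L("g");S=camera_info("scene")
def t(*a): p,e=tri(a);print(p.round(4),round(e[0],4))
for r in(193.6,198.6):
    for a,b in(((336,137.2),(335,r)),((358,137.5),(355.5,r))): print(r);t(ray(g,a),ray(f,b))
c=lambda x,y:(200+x/3,130+y/3)
for a,b in(((336,137.2),c(507,442)),((358,137.5),c(520,428)),((338,73.5),c(455,408))): t(ray(g,a),ray(S,b))
print("mast");t(ray(g,(258+480/4,62+22/4)),ray(f,(290+405/5,140+428/5)))
E
```

```text
193.6
[0.6082 0.2411 0.163 ] 0.0001
193.6
[0.5871 0.2414 0.1627] 0.0002
198.6
[0.6087 0.2399 0.172 ] 0.0001
198.6
[0.5881 0.2402 0.1717] 0.0003
[0.6098 0.2382 0.1804] 0.0008
[0.5887 0.2399 0.1661] 0.0014
[0.6073 0.1862 0.1694] 0.0023
mast
[0.5887 0.1837 0.2628] 0.0003
```

```bash
python3 - <<'E'
from h import *
plan((.53,.27,.36),210)
plan((.444,.267,.30),180,(.53,.27,.36),210)
E
```

```text
[-0.1   9.94  0.04] [-0.   0.1 60. ]
[7.6  4.04 6.  ] [ 0.  0. 30.]
```

Emit:
send_rows(series=[0,1,0,0,0,7,0.7,0,2,0,0,0,14,0.7,0,3.5,0,0,0,21,0.7,0,5,0,0,0,28,0.7,0,6.5,0,0,0,35,0.7,0,8,0,0,0,42,0.7,-0.1,9,0,0,0,49,0.7,-0.1,9.9,0,0,0,56,0.7,-0.1,9.9,0,0,0,60,0.7])

```text
clock: 17.25
tcp_pos: [0.5292, 0.2679, 0.3615]
orientation: [0.001, -0.255, 0.967, 0.001]
wrist_force: [0.6, -0.1, -0.1]
finger_gap: 0.0599
```

Emit:
send_rows(series=[2,1,0,0,0,7,0.7,4,2,2,0,0,14,0.7,6,3,4,0,0,21,0.7,7.6,4,6,0,0,28,0.7,7.6,4,6,0,0,30,0.7,7.6,4,6,0,0,30,0.7,7.6,4,6,0,0,30,0.7])

```text
clock: 17.83
tcp_pos: [0.4454, 0.2653, 0.3007]
orientation: [0.001, 0.0, 1.0, 0.001]
wrist_force: [-0.3, 0.9, 1.3]
finger_gap: 0.0597
```

```bash
python3 - <<'E'
from h import *
s=get_state();print(s["clock"],s["tcp_pos"])
plan((.4437,.2667,.2150),180)
print(rackz())
E
```

```text
17.8333 [0.44539513 0.26533853 0.30070302]
[0.19 0.12 8.57] [ 0.1  0.2 -0. ]
[0.785 0.201]
```

Emit:
send_rows(series=[0.2,0,3,0,0,0,0.7,0.2,0,6,0,0,0,0.7,0.2,0,8.6,0,0,0,0.7,0.2,0,8.6,0,0,0,0.7,0.2,0,8.6,0,0,0,0.2,0.2,0,8.6,0,0,0,0.2,0.2,0,8.6,0,0,0,0.2,0.2,0,8.6,0,0,0,0.2,0.2,0,8.6,0,0,0,0.2], newtons=30)

```text
clock: 18.63
tcp_pos: [0.4447, 0.2667, 0.2155]
orientation: [0.002, 0.0, 1.0, 0.001]
wrist_force: [1.9, -2.5, 2.8]
finger_gap: 0.0263
```

Emit:
send_rows(series=[-0.2,0,-0.8,0,0,0,0.2,-0.5,0,-1.5,0,0,0,0.2,-0.75,0,-2.2,0,0,0,0.2,-1.0,0,-3,0,0,0,0.2,-1.4,0,-3.7,0,0,0,0.2,-1.8,0,-4.5,0,0,0,0.2,-1.8,0,-4.5,0,0,0,0.2,-1.8,0,-4.5,0,0,0,0.2,-1.8,0,-4.5,0,0,0,0.2,-1.8,0,-4.5,0,0,0,0.2])

```text
clock: 19.47
tcp_pos: [0.4602, 0.2664, 0.258]
orientation: [-0.001, -0.0, 1.0, 0.0]
wrist_force: [-0.8, -3.5, -0.9]
finger_gap: 0.026
```

Emit:
send_rows(series=[0,0,0,0,0,0,0.2,0,0,0,0,0,0,0.2,0,0,0,0,0,0,0.2,0,0,0,0,0,0,0.2,0,0,0,0,0,0,0.2,0,0,0,0,0,0,0.2,0,0,0,0,0,0,0.2,0,0,0,0,0,0,0.2,0,0,0,0,0,0,0.2,0,0,0,0,0,0,0.2])

```text
clock: 20.3
tcp_pos: [0.4605, 0.2664, 0.2585]
orientation: [-0.0, -0.0, 1.0, 0.0]
wrist_force: [-2.9, -3.9, -1.1]
finger_gap: 0.0261
```

Emit:
send_rows(series=[0,0,0,0,0,0,0.2,0,0,0,0,0,0,0.2,0,0,0,0,0,0,0.2,0,0,0,0,0,0,0.2,0,0,0,0,0,0,0.2,0,0,0,0,0,0,0.2,0,0,0,0,0,0,0.2,0,0,0,0,0,0,0.2,0,0,0,0,0,0,0.2,0,0,0,0,0,0,0.2])

```text
clock: 21.13
tcp_pos: [0.4605, 0.2665, 0.2585]
orientation: [-0.0, -0.0, 1.0, 0.0]
wrist_force: [-2.5, -4.7, -0.2]
finger_gap: 0.026
```

```bash
python3 - <<'E'
from h import *
print(rackz());s=get_state();print(s["clock"],s["tcp_pos"],s["wrist_force"])
E
```

```text
[0.789 0.178]
21.1833 [0.4605511  0.26643288 0.25851515] [-1.71626502 -5.4332023  -0.89551456]
```

Emit:
send_rows(series=[0,0,0,0,0,0,0.2,0,0,0,0,0,0,0.2,0.6,0,1,0,0,0,0.2,1.0,0,2,0,0,0,0.2,1.4,0,3,0,0,0,0.2,1.7,0,3.9,0,0,0,0.2,1.8,0,4.3,0,0,0,0.2,1.8,0,4.3,0,0,0,0.7,1.8,0,4.3,0,0,0,0.7,1.8,0,4.3,0,0,0,0.7])

```text
clock: 22.02
tcp_pos: [0.4436, 0.2675, 0.2161]
orientation: [0.001, -0.0, 1.0, 0.001]
wrist_force: [0.0, -0.1, -0.1]
finger_gap: 0.0594
```

Emit:
send_rows(series=[0,0,0,0,0,0,0.7,0,0,-4,0,0,0,1,0,0,-8,0,0,0,1,0,0,-12,0,0,0,1,0,0,-14,0,0,0,1,0,0,-14,0,0,0,1,0,0,-14,0,0,0,1])

```text
clock: 22.6
tcp_pos: [0.4439, 0.2672, 0.357]
orientation: [0.002, -0.0, 1.0, 0.001]
wrist_force: [0.6, -0.5, -0.7]
finger_gap: 0.0855
```

```bash
python3 - <<'E'
from h import *
print(rackz());s=get_state();print(s["clock"],s["tcp_pos"])
plan((.56,.2,.38),240)
plan((.63,.10,.32),270,(.56,.2,.38),240,tilt=(25,0,0))
E
```

```text
[0.788 0.178]
22.65 [0.44329139 0.26686621 0.35553671]
[-11.67  -6.69  -2.44] [  0.1   0.1 -60. ]
[  5.16 -11.06   6.  ] [ -6.5 -24.4 -29.5]
```

```bash
python3 - <<'E'
from h import *
plan((.62,.10,.30),270,(.56,.2,.38),240,tilt=(45,0,0))
E
```

```text
[  5.66 -10.2    8.  ] [-11.8 -43.9 -28.4]
```

Emit:
send_rows(series=[-1.5,-0.8,-2.4,0,0,-7,1,-3,-1.6,-2.4,0,0,-14,1,-4.5,-2.4,-2.4,0,0,-21,1,-6,-3.2,-2.4,0,0,-28,1,-7.5,-4,-2.4,0,0,-35,1,-9,-5,-2.4,0,0,-42,1,-10,-6,-2.4,0,0,-49,1,-11.7,-6.7,-2.4,0,0,-56,1,-11.7,-6.7,-2.4,0,0,-60,1])

```text
clock: 23.4
tcp_pos: [0.562, 0.198, 0.3763]
orientation: [-0.001, -0.502, 0.865, 0.001]
wrist_force: [-1.0, -0.4, -1.5]
finger_gap: 0.0853
```

Emit:
send_rows(series=[1,-2,0,-1.5,-5.5,-3.5,1,2,-4,0.5,-3,-11,-7,1,3,-6,1.5,-4.5,-16.5,-10.5,1,4,-8,3,-6,-22,-14,1,5,-10,5,-7.5,-27.5,-17.5,1,5.7,-10.2,7,-9,-33,-21,1,5.7,-10.2,8,-10.5,-38.5,-24.5,1,5.7,-10.2,8,-11.8,-43.9,-28.4,1,5.7,-10.2,8,-11.8,-43.9,-28.4,1,5.7,-10.2,8,-11.8,-43.9,-28.4,1])

```text
clock: 24.23
tcp_pos: [0.6197, 0.0982, 0.2961]
orientation: [0.269, -0.651, 0.656, 0.273]
wrist_force: [-0.0, -0.5, -0.1]
finger_gap: 0.0855
```

```bash
python3 - <<'E'
from h import *
s=get_state();W=camera_info("wrist");im=read_camera("wrist");cv2.imwrite("pics/k_full.png",im)
print(s["clock"],s["tcp_pos"],W["xyz"],rot(W["attitude"])[:,2].round(2))
np.savez("pics/k.npz",K=W["K"],xyz=W["xyz"],att=W["attitude"])
for z in(.16,.165,.17,.175,.18): print(z,[proj(W,(x,y,z)).round(1) for x,y in((.6085,.1895),(.6085,.240),(.588,.240))])
for z in(.169,.177): print("rack",z,[proj(W,(x,.1745,z)).round(1) for x in(.615,.56)])
u,v=proj(W,(.6,.215,.17)).astype(int);x0,y0=u-75,v-60;print(x0,y0)
cv2.imwrite("pics/k.png",cv2.resize(im[y0:y0+120,x0:x0+150],None,fx=5,fy=5,interpolation=cv2.INTER_CUBIC))
E
```

```text
24.2333 [0.61972408 0.09817522 0.29611959] [ 0.61899868 -0.05535772  0.34526461] [ 0.    0.88 -0.47]
0.16 [array([326. , 139.8]), array([324.7, 171.3]), array([345.6, 171.1])]
0.165 [array([326.1, 144.5]), array([324.8, 175.7]), array([345.9, 175.5])]
0.17 [array([326.3, 149.4]), array([324.9, 180.1]), array([346.2, 179.9])]
0.175 [array([326.4, 154.3]), array([325. , 184.6]), array([346.4, 184.4])]
0.18 [array([326.5, 159.3]), array([325.1, 189.1]), array([346.7, 189. ])]
rack 0.169 [array([318.6, 137.5]), array([387.1, 136.9])]
rack 0.177 [array([318.8, 145.6]), array([388.1, 145. ])]
259 105
```

View pics/k.png

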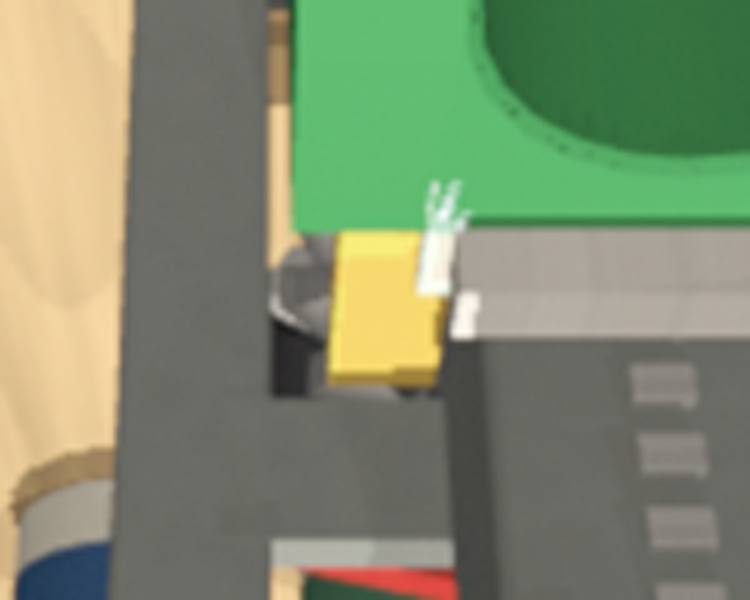

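```bash
python3 - <<'E'
from h import *
L=lambda n:(lambda d:dict(K=d["K"],xyz=d["xyz"],attitude=d["att"]))(np.load(f"pics/{n}.npz"))
f,g,k=L("f"),L("g"),L("k")
for z in(.197,.201,.205): print(z,onz(f,(330.6,165.4),z).round(4))
for z in(.169,.173,.177,.181): print(z,onz(k,(259+293/5,151.4),z).round(4))
def t(*a): p,e=tri(a);print(p.round(4),round(e[0],4))
print("marker: far outer, far inner, near outer")
t(ray(k,(259+328/5,105+385/5)),ray(g,(336,137.2)));t(ray(k,(259+437/5,105+387/5)),ray(g,(358,137.5)));t(ray(k,(259+335/5,105+262/5)),ray(g,(338,73.5)))
T=camera_info("top");im=read_camera("top");cv2.imwrite("pics/top2.png",im)
h=cv2.cvtColor(im,cv2.COLOR_BGR2HSV);m=(h[...,0]>50)&(h[...,0]<75)&(h[...,1]>120)
print("rack top-view rows/cols at y-end", [np.nonzero(m[r,240:420])[0][[0,-1]]+240 for r in(178,185,205)], rackz())
for z in(.169,.177):print(onz(T,(272,185),z),onz(T,(371,185),z))
E
```

```text
0.197 [0.6157 0.1794 0.197 ]
0.201 [0.6159 0.1764 0.201 ]
0.205 [0.6161 0.1733 0.205 ]
0.169 [0.6157 0.1937 0.169 ]
0.173 [0.6158 0.1881 0.173 ]
0.177 [0.6159 0.1824 0.177 ]
0.181 [0.616  0.1768 0.181 ]
marker: far outer, far inner, near outer
[0.6088 0.2399 0.1722] 0.0
[0.5882 0.2401 0.1727] 0.0003
[0.6089 0.1844 0.1816] 0.0002
rack top-view rows/cols at y-end [array([277, 346]), array([281, 342]), array([277, 335])] [0.502 0.178]
[0.5946935 0.1893509 0.169    ] [ 0.58885483 -0.11326569  0.169     ]
[0.59339822 0.18839674 0.177     ] [ 0.5875899  -0.11264713  0.177     ]
```

```bash
python3 - <<'E'
from h import *
plan((.56,.2,.38),240)
plan((.445,.265,.30),180,(.56,.2,.38),240)
E
```

```text
[-12.67   5.98   1.42] [11.7 43.9 28.5]
[ 0.12 13.21  8.  ] [ 0.  0. 60.]
```

Emit:
send_rows(series=[-2,1,0.2,1.5,5.5,3.5,0.7,-4,2,0.4,3,11,7,0.7,-6,3,0.6,4.5,16.5,10.5,0.7,-8,4,0.8,6,22,14,0.7,-10,5,1,7.5,27.5,17.5,0.7,-12,5.5,1.2,9,33,21,0.7,-12.7,6,1.4,10.5,38.5,24.5,0.7,-12.7,6,1.4,11.7,43.9,28.5,0.7,-12.7,6,1.4,11.7,43.9,28.5,0.7])

```text
clock: 25.13
tcp_pos: [0.5591, 0.2037, 0.3821]
orientation: [0.001, -0.502, 0.865, -0.001]
wrist_force: [-1.3, 0.1, -1.3]
finger_gap: 0.0599
```

Emit:
send_rows(series=[0,1.5,0,0,0,7,0.7,0,3,0,0,0,14,0.7,0,4.5,0,0,0,21,0.7,0,6,0,0,0,28,0.7,0,7.5,0,0,0,35,0.7,0,9.5,2,0,0,42,0.7,0.1,11.5,4,0,0,49,0.7,0.1,13.2,6,0,0,56,0.7,0.1,13.2,8,0,0,60,0.7,0.1,13.2,8,0,0,60,0.7])

```text
clock: 25.97
tcp_pos: [0.4422, 0.2644, 0.2976]
orientation: [-0.002, -0.0, 1.0, 0.001]
wrist_force: [-0.1, 0.7, 0.3]
finger_gap: 0.0598
```

```bash
python3 - <<'E'
from h import *
s=get_state();read_camera("top");print(s["clock"],s["tcp_pos"]);plan((.4440,.2662,.2150),180)
E
```

```text
25.9667 [0.4422064  0.26436049 0.2976428 ]
[-0.08  0.17  8.45] [ 0.1 -0.1  0.1]
```

Emit:
send_rows(series=[0,0.15,3,0,0,0,0.7,0,0.15,6,0,0,0,0.7,0,0.15,8.3,0,0,0,0.7,0,0.15,8.3,0,0,0,0.7,0,0.15,8.3,0,0,0,0.2,0,0.15,8.3,0,0,0,0.2,0,0.15,8.3,0,0,0,0.2,0,0.15,8.3,0,0,0,0.2,0,0.15,8.3,0,0,0,0.2])

```text
clock: 26.77
tcp_pos: [0.4463, 0.2665, 0.2186]
orientation: [0.001, 0.0, 1.0, 0.002]
wrist_force: [-0.3, 0.2, 2.3]
finger_gap: 0.0261
```

Emit:
send_rows(series=[-0.3,0,-1.1,0,0,0,0.2,-0.75,0,-2.2,0,0,0,0.2,-1.2,0,-3.3,0,0,0,0.2,-1.4,0,-3.8,0,0,0,0.2,-1.4,0,-3.8,0,0,0,0.2,-1.0,0,-2.8,0,0,0,0.2,-0.6,0,-1.6,0,0,0,0.2,-0.2,0,-0.6,0,0,0,0.2,0,0,0,0,0,0,0.2,0,0,0,0,0,0,0.2])

```text
clock: 27.6
tcp_pos: [0.4473, 0.2667, 0.2206]
orientation: [0.004, 0.0, 1.0, 0.002]
wrist_force: [2.8, 0.8, 8.8]
finger_gap: 0.0259
```

```bash
python3 - <<'E'
from h import *
s=get_state();print(s["clock"],s["tcp_pos"],s["finger_gap"]);print(rackz());
E
```

```text
27.6 [0.44730803 0.26667768 0.2205823 ] 0.025891011835745412
[0.789 0.17 ]
```

Emit:
send_rows(series=[0,0,0,0,0,0,0.7,0,0,0,0,0,0,0.7,0,0,0,0,0,0,0.7,0,0,-4,0,0,0,1,0,0,-8,0,0,0,1,0,0,-12,0,0,0,1,0,0,-16,0,0,0,1,0,0,-16,0,0,0,1])

```text
clock: 28.32
tcp_pos: [0.4467, 0.2663, 0.3842]
orientation: [0.004, 0.0, 1.0, 0.003]
wrist_force: [-0.5, -0.7, 0.8]
finger_gap: 0.0854
```

```bash
python3 - <<'E'
from h import *
s=get_state();print(s["clock"],s["tcp_pos"],s["finger_gap"]);
im=read_camera("scene");T=read_camera("top");cv2.imwrite("pics/l.png",T);cv2.imwrite("pics/ls.png",im);print(rackz(im))
h=cv2.cvtColor(im,cv2.COLOR_BGR2HSV);m=(((h[...,0]<6)|(h[...,0]>174))&(h[...,1]>170)&(h[...,2]>70));m[:200]=0;m[260:]=0;m[:,400:440]&=True;m[:,:405]=0;m[:,440:]=0
a0=cv2.imread("pics/a_scene.png");h0=cv2.cvtColor(a0,cv2.COLOR_BGR2HSV)
cv2.imwrite("pics/l2.png",cv2.resize(im[100:300,200:460],None,fx=3,fy=3,interpolation=cv2.INTER_CUBIC))
for n in("bottle_white","bottle_green","bottle_yellow"):
  for c in("scene","top"):
    for d in silhouettes(c,n)[:2]:
        ys,xs=np.nonzero(d["pixels"]);print(c,n,round(d["p"],2),d["box"],xs.mean().round(1),ys.mean().round(1))
E
```

```text
28.3167 [0.44674866 0.26626764 0.3842443 ] 0.08541254615876681
[0.789 0.17 ]
scene bottle_white 0.92 [290.7, 90.5, 14.2, 41.6] 297.3 113.3
scene bottle_white 0.87 [264.5, 140.7, 21.4, 37.5] 275.3 160.1
top bottle_white 0.85 [411.2, 294.1, 21.8, 22.5] 421.6 304.7
top bottle_white 0.8 [388.5, 237.0, 22.3, 14.0] 399.2 243.2
scene bottle_green 0.85 [225.7, 127.1, 22.9, 39.8] 234.8 146.3
top bottle_green 0.75 [430.3, 225.3, 26.1, 21.8] 442.2 232.4
top bottle_green 0.46 [213.8, 185.2, 40.3, 34.4] 234.1 197.3
scene bottle_yellow 0.8 [216.4, 174.7, 30.4, 38.0] 229.7 193.5
scene bottle_yellow 0.65 [252.3, 108.9, 30.0, 46.3] 266.3 128.9
top bottle_yellow 0.79 [396.3, 181.2, 22.7, 21.9] 407.8 190.7
```

View pics/l2.png

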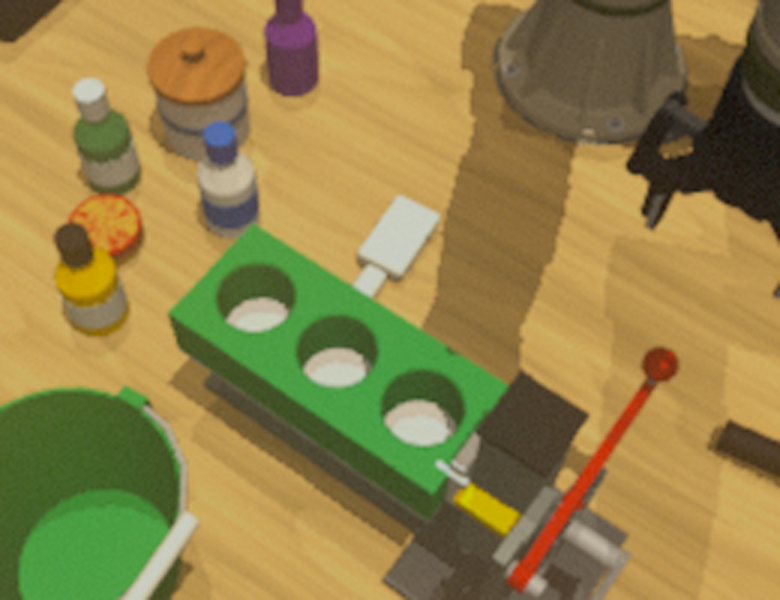

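```bash
python3 - <<'E'
from h import *
plan((.50,.1,.38),125)
plan((.555,-.05,.36),90,(.50,.1,.38),125)
E
```

```text
[ -5.55 -16.54  -0.52] [-0.1 -0.3 55. ]
[-15.44  -4.1    2.  ] [ 0.  0. 35.]
```

Emit:
send_rows(series=[-0.7,-2,0,0,0,7,1,-1.4,-4,0,0,0,14,1,-2.1,-6,0,0,0,21,1,-2.8,-8,0,0,0,28,1,-3.5,-10,0,0,0,35,1,-4.2,-12.5,0,0,0,42,1,-5,-15,0,0,0,49,1,-5.5,-16.5,0,0,0,55,1])

```text
clock: 29.38
tcp_pos: [0.5002, 0.0986, 0.3754]
orientation: [-0.002, 0.465, 0.885, -0.0]
wrist_force: [-0.2, 0.8, 0.7]
finger_gap: 0.0854
```

Emit:
send_rows(series=[-3,-1,0.5,0,0,7,1,-6,-2,1,0,0,14,1,-9,-3,1.5,0,0,21,1,-12,-3.5,2,0,0,28,1,-15.4,-4.1,2,0,0,35,1,-15.4,-4.1,2,0,0,35,1,-15.4,-4.1,2,0,0,35,1,-15.4,-4.1,2,0,0,35,1])

```text
clock: 30.05
tcp_pos: [0.5542, -0.0489, 0.3553]
orientation: [-0.002, 0.707, 0.707, -0.0]
wrist_force: [-0.5, -0.2, -0.1]
finger_gap: 0.0852
```

```bash
python3 - <<'E'
from h import *
s=get_state();print(s["clock"],s["tcp_pos"],s["orientation"])
W=camera_info("wrist");im=read_camera("wrist");cv2.imwrite("pics/m.png",im);np.savez("pics/m.npz",K=W["K"],xyz=W["xyz"],att=W["attitude"])
print(W["xyz"],rot(W["attitude"])[:,2].round(2))
h=cv2.cvtColor(im,cv2.COLOR_BGR2HSV);g=((h[...,0]>45)&(h[...,0]<80)&(h[...,1]>100)).astype(np.uint8)*255
print([proj(W,p).round(0) for p in((.5562,.1227,.17),(.5544,.0356,.17),(.553,-.0521,.17))],g.sum()/255)
import itertools
# bright rim-level green vs darker hole wall
v=cv2.GaussianBlur(im,(3,3),0);cv2.imwrite("pics/m_g.png",g)
E
```

```text
30.05 [ 0.55418768 -0.04891312  0.35533232] [-2.04967311e-03  7.07165238e-01  7.07045245e-01 -3.81655299e-04]
[0.55417388 0.02240581 0.49795214] [-0.   -0.28 -0.96]
[array([318., -41.]), array([315.,  74.]), array([314., 172.])] 50381.0
```

View pics/m.png

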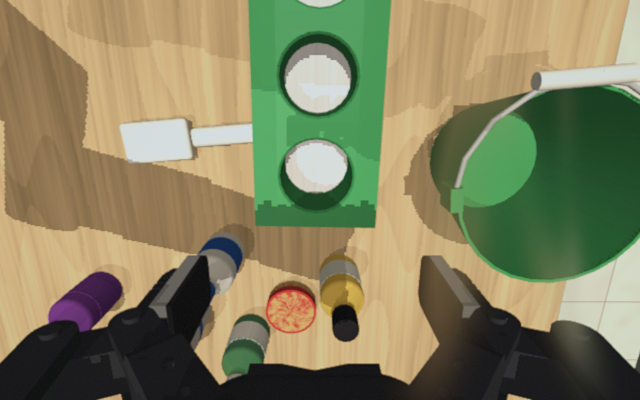

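Emit:
send_rows(series=[-4,0.7,2,0,0,0,1,-8,1.4,4,0,0,0,1,-12,2.1,6,0,0,0,1,-16,2.8,9,0,0,0,1,-19.7,3.4,12,0,0,0,1,-19.7,3.4,15,0,0,0,1,-19.7,3.4,15,0,0,0,1,-19.7,3.4,15,0,0,0,1])

```text
clock: 30.77
tcp_pos: [0.5863, -0.2446, 0.2022]
orientation: [-0.005, 0.707, 0.707, -0.001]
wrist_force: [-0.4, 0.7, -0.7]
finger_gap: 0.0855
```

```bash
cat >> h.py <<'E'
def cap(col,z=.145,guess=None,save=None):
    """centre of a bottle's cap top from the wrist camera: blob of cap colour nearest the guess"""
    W=camera_info("wrist");im=read_camera("wrist");h=cv2.cvtColor(im,cv2.COLOR_BGR2HSV)
    if save: cv2.imwrite(save,im)
    H,S_,V=h[...,0].astype(int),h[...,1],h[...,2]
    m={"black":V<60,"blue":(H>100)&(H<125)&(S_>120),"white":(S_<70)&(V>130)}[col]
    u,v=proj(W,guess);k=np.zeros(m.shape,np.uint8);cv2.circle(k,(int(u),int(v)),70,1,-1)
    m=cv2.morphologyEx((m&(k>0)).astype(np.uint8),cv2.MORPH_OPEN,np.ones((5,5)))
    n,l,st,c=cv2.connectedComponentsWithStats(m)
    for i in range(1,n):
        if st[i,4]>200:
            x,y,w,hh,a=st[i];print(col,"box",st[i],"c",c[i].round(1),"centroid@z-.012",onz(W,c[i],z-.012).round(4))
    print("guess px",proj(W,guess).round(1),"tcp",get_state()["tcp_pos"].round(4))
E
python3 - <<'E'
from h import *
T=camera_info("top");print("canister",onz(T,(433,266),.142))
print(get_state()["clock"]);cap("black",guess=(.588,-.246,.145),save="pics/n.png")
E
```

```text
canister [ 0.34036256 -0.29697942  0.142     ]
30.7667
black box [ 297  183   50   60 2392] c [321.1 213. ] centroid@z-.012 [ 0.5898 -0.2476  0.133 ]
guess px [318.4 217.1] tcp [ 0.5874 -0.2442  0.205 ]
```

View pics/n.png

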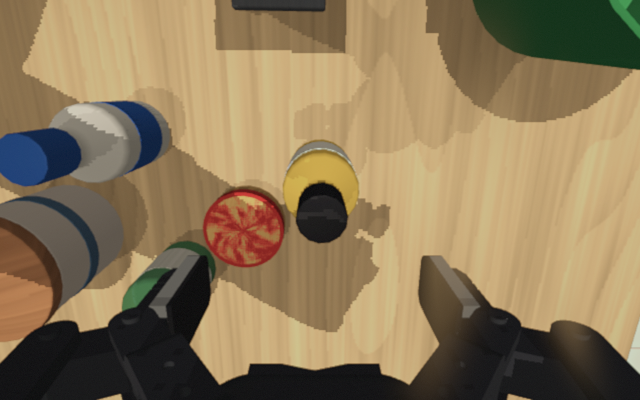

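Emit:
send_rows(series=[-0.2,0.25,3,0,0,0,0.8,-0.2,0.25,6,0,0,0,0.8,-0.2,0.25,9,0,0,0,0.8,-0.2,0.25,9.1,0,0,0,0.8,-0.2,0.25,9.1,0,0,0,0.2,-0.2,0.25,9.1,0,0,0,0.2,-0.2,0.25,9.1,0,0,0,0.2,-0.2,0.25,9.1,0,0,0,0.2,-0.2,0.25,9.1,0,0,0,0.2], newtons=40)

```text
clock: 31.57
tcp_pos: [0.5922, -0.2484, 0.1185]
orientation: [0.001, 0.707, 0.707, 0.001]
wrist_force: [-1.5, 1.0, 7.4]
finger_gap: 0.0309
```

Emit:
send_rows(series=[0,0,-2,0,0,0,0.2,0,0,-6,0,0,0,0.2,0,0,-10,0,0,0,0.2,0,0,-14,0,0,0,0.2,0,0,-18,0,0,0,0.2,0,0,-21,0,0,0,0.2,0,0,-21,0,0,0,0.2,0,0,-21,0,0,0,0.2])

```text
clock: 32.23
tcp_pos: [0.5921, -0.2486, 0.3286]
orientation: [0.002, 0.707, 0.707, 0.001]
wrist_force: [0.1, -0.3, -3.4]
finger_gap: 0.0311
```

```bash
python3 - <<'E'
from h import *
s=get_state();print(s["clock"],s["tcp_pos"],s["wrist_force"],s["finger_gap"]);plan((.5568,.1225,.325),90)
E
```

```text
32.2333 [ 0.59210077 -0.24856472  0.32855357] [ 0.10360421 -0.27706813 -3.4104221 ] 0.0311299811593846
[37.11 -3.55  0.27] [ 0.3  0.1 -0. ]
```

Emit:
send_rows(series=[2,-0.2,0,0,0,0,0.2,5.5,-0.6,0,0,0,0,0.2,9.5,-1,0,0,0,0,0.2,13.5,-1.3,0,0,0,0,0.2,17.5,-1.7,0,0,0,0,0.2,21.5,-2.1,0,0,0,0,0.2,25.5,-2.5,0,0,0,0,0.2,29.5,-2.9,0,0,0,0,0.2,33.5,-3.3,0,0,0,0,0.2,35.9,-3.55,0,0,0,0,0.2])

```text
clock: 33.07
tcp_pos: [0.5538, 0.1147, 0.3239]
orientation: [-0.003, 0.706, 0.708, -0.001]
wrist_force: [-0.1, -0.4, -1.9]
finger_gap: 0.0306
```

Emit:
send_rows(series=[0.5,0,0,0,0,0,0.2,1,0,0,0,0,0,0.2,1,0,0,0,0,0,0.2,1,0,0,0,0,0,0.2,1,0,0,0,0,0,0.2,1,0,0,0,0,0,0.2])

```text
clock: 33.57
tcp_pos: [0.5559, 0.1197, 0.3251]
orientation: [-0.001, 0.708, 0.706, -0.0]
wrist_force: [0.3, -1.2, -2.4]
finger_gap: 0.0308
```

```bash
python3 - <<'E'
from h import *
s=get_state();print(s["clock"],s["tcp_pos"],s["wrist_force"],s["finger_gap"]);plan((.5568,.1206,.300),90)
W=camera_info("wrist");im=read_camera("wrist");cv2.imwrite("pics/o.png",im)
S=camera_info("scene");b=read_camera("scene");cv2.imwrite("pics/o2.png",cv2.resize(b[120:300,240:420],None,fx=3,fy=3))
cv2.imwrite("pics/o3.png",np.hstack([cv2.resize(b[120:300,240:420],(400,400),interpolation=cv2.INTER_CUBIC),cv2.resize(im[0:400,120:520],(400,400))]))
E
```

```text
33.5667 [0.55594424 0.1196772  0.32510322] [ 0.30711003 -1.2030885  -2.41255402] 0.03079996135130175
[0.09 0.09 2.51] [-0.1 -0.1 -0.2]
```

View pics/o3.png

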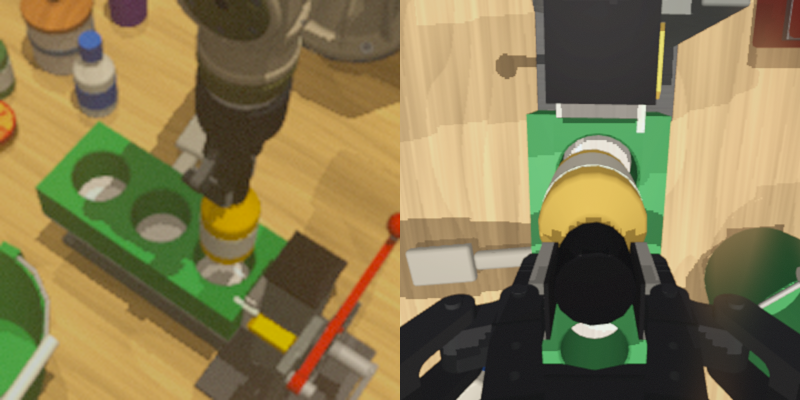

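Emit:
send_rows(series=[0.1,0.1,1,0,0,0,0.2,0.1,0.1,2,0,0,0,0.2,0.1,0.1,3,0,0,0,0.2,0.1,0.1,4,0,0,0,0.2,0.1,0.1,4.7,0,0,0,0.2,0.1,0.1,4.7,0,0,0,0.2])

```text
clock: 34.17
tcp_pos: [0.5564, 0.1218, 0.2763]
orientation: [-0.002, 0.707, 0.707, -0.001]
wrist_force: [0.7, 0.3, -1.9]
finger_gap: 0.0307
```

Emit:
send_rows(series=[0,0,0.8,0,0,0,0.2,0,0,1.6,0,0,0,0.2,0,0,2.2,0,0,0,0.2,0,0,2.2,0,0,0,0.2])

```text
clock: 34.5
tcp_pos: [0.5563, 0.1221, 0.2548]
orientation: [-0.002, 0.707, 0.707, -0.001]
wrist_force: [1.3, -0.1, -2.7]
finger_gap: 0.0309
```

Emit:
send_rows(series=[0,0,0.8,0,0,0,0.2,0,0,1.6,0,0,0,0.2,0,0,2.3,0,0,0,0.2,0,0,2.6,0,0,0,0.2,0,0,2.6,0,0,0,0.2])

```text
clock: 34.92
tcp_pos: [0.5569, 0.1223, 0.2333]
orientation: [0.0, 0.707, 0.707, 0.002]
wrist_force: [-4.8, 0.3, 14.6]
finger_gap: 0.0305
```

Emit:
send_rows(series=[0,0,-1,0,0,0,0.2,0,0,-3,0,0,0,0.2,0,0,-5,0,0,0,0.2,0,0,-7,0,0,0,0.2,0,0,-9,0,0,0,0.2,0,0,-10.5,0,0,0,0.2,-2,0.2,-10.5,0,0,0,0.2,-5,0.5,-10.5,0,0,0,0.2,-9,0.9,-10.5,0,0,0,0.2,-13,1.3,-10.5,0,0,0,0.2])

```text
clock: 35.75
tcp_pos: [0.5696, -0.0085, 0.335]
orientation: [-0.001, 0.706, 0.708, -0.0]
wrist_force: [0.3, -0.7, -2.6]
finger_gap: 0.0308
```

Emit:
send_rows(series=[-4,0.4,0,0,0,0,0.2,-8,0.8,0,0,0,0,0.2,-12,1.2,0,0,0,0,0.2,-16,1.6,0,0,0,0,0.2,-20,1.9,0,0,0,0,0.2,-23,2.2,2,0,0,0,0.2,-24,2.2,5,0,0,0,0.2,-24,2.2,9,0,0,0,0.2,-24,2.2,9,0,0,0,0.2,-24,2.2,9,0,0,0,0.2])

```text
clock: 36.58
tcp_pos: [0.5888, -0.2467, 0.2411]
orientation: [-0.006, 0.708, 0.707, -0.001]
wrist_force: [0.5, 0.2, -1.8]
finger_gap: 0.0311
```

```bash
python3 - <<'E'
from h import *
s=get_state();print(s["clock"],s["tcp_pos"],s["wrist_force"],s["finger_gap"]);plan((.5920,-.2480,.122),90)
E
```

```text
36.5833 [ 0.5888094  -0.24672653  0.24106921] [ 0.52918698  0.19387517 -1.75239093] 0.031139903741985255
[-0.2   0.43 11.9 ] [-0.5 -0.4 -0.1]
```

Emit:
send_rows(series=[0,0.2,4,0,0,0,0.2,0,0.2,8,0,0,0,0.2,0,0.2,10,0,0,0,0.2,0,0.2,11,0,0,0,0.2,0,0.2,11.6,0,0,0,0.2,0,0.2,11.6,0,0,0,0.2,0,0.2,11.6,0,0,0,0.2])

```text
clock: 37.17
tcp_pos: [0.5951, -0.2485, 0.1316]
orientation: [0.001, 0.707, 0.707, 0.001]
wrist_force: [-0.0, 0.2, -2.5]
finger_gap: 0.0307
```

Emit:
send_rows(series=[0,0,0.4,0,0,0,0.2,0,0,0.8,0,0,0,0.2,0,0,1.1,0,0,0,0.2,0,0,1.1,0,0,0,0.2])

```text
clock: 37.5
tcp_pos: [0.5935, -0.2479, 0.1182]
orientation: [-0.001, 0.707, 0.707, 0.0]
wrist_force: [0.5, 0.9, -0.3]
finger_gap: 0.031
```

Emit:
send_rows(series=[0,0,0.1,0,0,0,0.8,0,0,0.1,0,0,0,0.8,0,0,0.1,0,0,0,0.8,0,0,0,0,0,0,0.8,0,0,-4,0,0,0,0.8,0,0,-8,0,0,0,0.8,0,0,-12,0,0,0,0.8,0,0,-16,0,0,0,0.8,0,0,-20,0,0,0,0.8,0,0,-24,0,0,0,0.8])

```text
clock: 38.33
tcp_pos: [0.5931, -0.2478, 0.3603]
orientation: [-0.001, 0.707, 0.707, 0.0]
wrist_force: [1.6, -0.6, 0.4]
finger_gap: 0.0681
```

```bash
python3 - <<'E'
from h import *
s=get_state();print(s["clock"],s["tcp_pos"],s["finger_gap"]);cap("black",guess=(.5935,-.2465,.145))
plan((.55,0,.36),130)
plan((.445,.2655,.33),180,(.55,0,.36),130)
E
```

```text
38.3333 [ 0.59312632 -0.24779758  0.3602814 ] 0.06811347540325742
black box [298 143  29  32 734] c [311.9 159. ] centroid@z-.012 [ 0.5903 -0.2469  0.133 ]
guess px [315.  160.9] tcp [ 0.5945 -0.2487  0.3697]
[24.88 -4.48  0.78] [  0.5   0.5 -40. ]
[27.09  9.02  3.  ] [  0.   0. -50.]
```

Emit:
send_rows(series=[3.5,-0.6,0,0,0,-5,0.8,7.5,-1.2,0,0,0,-11,0.8,11.5,-2,0,0,0,-18,0.8,15.5,-2.8,0,0,0,-25,0.8,19.5,-3.5,0,0,0,-32,0.8,23,-4,0,0,0,-39,0.8,24.9,-4.5,0,0,0,-40,0.8])

```text
clock: 38.97
tcp_pos: [0.5477, 0.0045, 0.3587]
orientation: [-0.001, 0.419, 0.908, 0.001]
wrist_force: [0.0, -1.0, -0.5]
finger_gap: 0.0681
```

Emit:
send_rows(series=[3.5,1.2,0,0,0,-7,0.7,7.5,2.5,0,0,0,-14,0.7,11.5,3.8,0,0,0,-21,0.7,15.5,5.1,0,0,0,-28,0.7,19.5,6.5,0,0,0,-35,0.7,23.5,7.8,0,0,0,-42,0.7,27.1,9,1.5,0,0,-49,0.7,27.1,9,3,0,0,-50,0.7,27.1,9,3,0,0,-50,0.7,27.1,9,3,0,0,-50,0.7])

```text
clock: 39.8
tcp_pos: [0.4428, 0.2666, 0.3283]
orientation: [-0.001, 0.0, 1.0, 0.0]
wrist_force: [-0.3, -1.0, 0.9]
finger_gap: 0.0597
```

```bash
python3 - <<'E'
from h import *
read_camera("top");s=get_state();print(s["clock"],s["tcp_pos"]);plan((.4440,.2662,.2150),180)
E
```

```text
39.85 [0.44361361 0.26606856 0.32906565]
[-0.06 -0.   11.41] [ 0.1 -0.1 -0.1]
```

Now one more notch, with the same short lift and drop as before.

Emit:
send_rows(series=[0,0,4,0,0,0,0.7,0,0,8,0,0,0,0.7,0,0,11.3,0,0,0,0.7,0,0,11.3,0,0,0,0.7,0,0,11.3,0,0,0,0.2,0,0,11.3,0,0,0,0.2,0,0,11.3,0,0,0,0.2,0,0,11.3,0,0,0,0.2,0,0,11.3,0,0,0,0.2], newtons=30)

```text
clock: 40.6
tcp_pos: [0.4454, 0.2667, 0.2182]
orientation: [0.002, 0.001, 1.0, 0.001]
wrist_force: [2.5, -3.0, 3.1]
finger_gap: 0.0262
```

Emit:
send_rows(series=[-0.3,0,-1.1,0,0,0,0.2,-0.75,0,-2.2,0,0,0,0.2,-1.2,0,-3.3,0,0,0,0.2,-1.4,0,-3.8,0,0,0,0.2,-1.4,0,-3.8,0,0,0,0.2,-1.0,0,-2.8,0,0,0,0.2,-0.6,0,-1.6,0,0,0,0.2,-0.2,0,-0.8,0,0,0,0.2,-0.2,0,-0.8,0,0,0,0.7,-0.2,0,-0.8,0,0,0,0.7])

```text
clock: 41.43
tcp_pos: [0.4447, 0.2672, 0.2237]
orientation: [-0.001, 0.0, 1.0, 0.001]
wrist_force: [-0.4, 0.2, 0.3]
finger_gap: 0.0491
```

Emit:
send_rows(series=[0,0,0,0,0,0,0.7,0,0,0,0,0,0,0.7,0,0,-4,0,0,0,1,0,0,-8,0,0,0,1,0,0,-12,0,0,0,1,0,0,-15,0,0,0,1,0,0,-15,0,0,0,1,0,0,-15,0,0,0,1])

```text
clock: 42.1
tcp_pos: [0.4465, 0.2671, 0.3757]
orientation: [0.001, 0.0, 1.0, 0.002]
wrist_force: [0.4, 0.2, -0.2]
finger_gap: 0.0852
```

```bash
python3 - <<'E'
from h import *
s=get_state();b=read_camera("scene");print(s["clock"],s["tcp_pos"],rackz(b));s=get_state();cv2.imwrite("pics/p.png",b)
h=cv2.cvtColor(b,cv2.COLOR_BGR2HSV);m=(((h[...,0]<6)|(h[...,0]>174))&(h[...,1]>170)&(h[...,2]>60)).astype(np.uint8)
m[:205]=0;m[240:]=0;m[:,408:]=m[:,408:];m[:,:408]=0;m[:,435:]=0;y,x=np.nonzero(m);print("knob",x.mean(),y.min(),y.max())
b0=cv2.imread("pics/a_scene.png");h=cv2.cvtColor(b0,cv2.COLOR_BGR2HSV);m=(((h[...,0]<6)|(h[...,0]>174))&(h[...,1]>170)&(h[...,2]>60)).astype(np.uint8)
m[:205]=0;m[240:]=0;m[:,:408]=0;m[:,435:]=0;y,x=np.nonzero(m);print("knob0",x.mean(),y.min(),y.max())
plan((.50,.1,.38),125)
E
```

```text
42.1 [0.44654741 0.26706487 0.37573017] [0.788 0.161]
knob 411.5 233 236
knob0 419.5 217 220
[ -5.41 -16.67  -0.65] [ 0.1 -0.1 55. ]
```

Emit:
send_rows(series=[-0.7,-2,0,0,0,7,1,-1.4,-4,0,0,0,14,1,-2.1,-6,0,0,0,21,1,-2.8,-8,0,0,0,28,1,-3.5,-10,0,0,0,35,1,-4.2,-12.5,0,0,0,42,1,-5,-15,0,0,0,49,1,-5.4,-16.7,-0.6,0,0,55,1,-5.4,-16.7,-0.6,0,0,55,1])

```text
clock: 42.9
tcp_pos: [0.4998, 0.0968, 0.3777]
orientation: [-0.002, 0.465, 0.885, -0.001]
wrist_force: [0.5, -0.7, 0.3]
finger_gap: 0.0854
```

```bash
python3 - <<'E'
from h import *
s=get_state();print(s["clock"],s["tcp_pos"],rackz())
plan((.58,-.15,.36),90);plan((.592,-.2475,.20),90,(.58,-.15,.36),90)
for n in("bottle_white","bottle_green","bottle_yellow"):
  read_camera
  for d in silhouettes("scene",n)[:2]: print(n,round(d["p"],2),d["box"])
E
```

```text
42.9 [0.49983097 0.09677178 0.37774496] [0.644 0.16 ]
[-24.98  -7.56   1.69] [-0.2 -0.2 34.8]
[-9.75  1.2  16.  ] [0. 0. 0.]
bottle_white 0.64 [287.9, 92.2, 20.4, 39.5]
bottle_white 0.61 [271.5, 132.6, 20.8, 43.9]
bottle_green 0.66 [226.0, 127.4, 20.6, 38.4]
bottle_yellow 0.76 [215.6, 173.6, 30.3, 39.3]
bottle_yellow 0.17 [222.0, 165.6, 25.8, 22.9]
```

Emit:
send_rows(series=[-3.5,-1,0.2,0,0,5,0.8,-7.5,-2.2,0.5,0,0,11,0.8,-11.5,-3.5,0.8,0,0,17,0.8,-15.5,-4.7,1,0,0,23,0.8,-19.5,-6,1.3,0,0,29,0.8,-23,-7,1.6,0,0,34,0.8,-25,-7.6,1.7,0,0,34.8,0.8])

```text
clock: 43.68
tcp_pos: [0.5813, -0.1514, 0.3599]
orientation: [-0.002, 0.707, 0.707, -0.001]
wrist_force: [-0.6, 0.6, -0.9]
finger_gap: 0.0684
```

Emit:
send_rows(series=[-3,0.4,2,0,0,0,0.8,-6,0.8,5,0,0,0,0.8,-9,1.1,8,0,0,0,0.8,-9.8,1.2,12,0,0,0,0.8,-9.8,1.2,15.5,0,0,0,0.8,-9.8,1.2,15.5,0,0,0,0.8,-9.8,1.2,15.5,0,0,0,0.8])

```text
clock: 44.27
tcp_pos: [0.591, -0.2446, 0.2043]
orientation: [-0.004, 0.705, 0.709, -0.001]
wrist_force: [0.1, 0.1, 1.2]
finger_gap: 0.0684
```

```bash
python3 - <<'E'
from h import *
read_camera("top");print(get_state()["clock"]);cap("black",guess=(.592,-.2465,.145),save="pics/q.png");plan((.592,-.2465,.114),90)
E
```

```text
44.3167
black box [ 286  179   50   58 2274] c [310.9 207.7] centroid@z-.012 [ 0.5902 -0.2471  0.133 ]
guess px [313.6 213.1] tcp [ 0.594  -0.2461  0.2095]
[-0.04 -0.22  9.55] [ 0.1 -0.   0.3]
```

Emit:
send_rows(series=[0,-0.2,3,0,0,0,0.8,0,-0.2,6,0,0,0,0.8,0,-0.2,9,0,0,0,0.8,0,-0.2,9.3,0,0,0,0.8,0,-0.2,9.3,0,0,0,0.2,0,-0.2,9.3,0,0,0,0.2,0,-0.2,9.3,0,0,0,0.2,0,-0.2,9.3,0,0,0,0.2,0,-0.2,9.3,0,0,0,0.2], newtons=40)

```text
clock: 45.12
tcp_pos: [0.5921, -0.2476, 0.1175]
orientation: [0.002, 0.706, 0.708, 0.001]
wrist_force: [-1.1, 0.6, 7.5]
finger_gap: 0.0307
```

Emit:
send_rows(series=[0,0,-2,0,0,0,0.2,0,0,-6,0,0,0,0.2,0,0,-10,0,0,0,0.2,0,0,-14,0,0,0,0.2,0,0,-18,0,0,0,0.2,0,0,-21,0,0,0,0.2,0,0,-21,0,0,0,0.2,0,0,-21,0,0,0,0.2])

```text
clock: 45.78
tcp_pos: [0.5919, -0.2476, 0.3274]
orientation: [0.002, 0.706, 0.708, 0.001]
wrist_force: [-0.1, -0.6, -2.7]
finger_gap: 0.0307
```

```bash
python3 - <<'E'
from h import *
s=get_state();print(s["clock"],s["tcp_pos"],s["wrist_force"],s["finger_gap"]);plan((.5568,.1215,.325),90)
E
```

```text
45.7833 [ 0.59186093 -0.24755056  0.32737748] [-0.14662406 -0.60115455 -2.69729509] 0.03067552865775172
[36.92 -3.4   0.15] [0.3 0.1 0.2]
```

Emit:
send_rows(series=[2,-0.2,0,0,0,0,0.2,5.5,-0.6,0,0,0,0,0.2,9.5,-1,0,0,0,0,0.2,13.5,-1.3,0,0,0,0,0.2,17.5,-1.7,0,0,0,0,0.2,21.5,-2.1,0,0,0,0,0.2,25.5,-2.5,0,0,0,0,0.2,29.5,-2.9,0,0,0,0,0.2,33.5,-3.3,0,0,0,0,0.2,36.9,-3.4,0,0,0,0,0.2])

```text
clock: 46.62
tcp_pos: [0.5538, 0.1245, 0.3229]
orientation: [-0.002, 0.706, 0.708, -0.001]
wrist_force: [1.1, -0.4, -4.5]
finger_gap: 0.031
```

Emit:
send_rows(series=[0,0,0,0,0,0,0.2,0,0,0,0,0,0,0.2,0,0,0,0,0,0,0.2,0,0,0,0,0,0,0.2])

```text
clock: 46.95
tcp_pos: [0.5555, 0.1211, 0.3234]
orientation: [-0.002, 0.706, 0.708, -0.001]
wrist_force: [-0.2, 0.2, -2.2]
finger_gap: 0.0308
```

```bash
python3 - <<'E'
from h import *
s=get_state();print(s["clock"],s["tcp_pos"],s["wrist_force"],s["finger_gap"]);plan((.5568,.1215,.300),90)
E
```

```text
46.95 [0.55546038 0.121052   0.32342453] [-0.20071713  0.2070439  -2.19307566] 0.030786923471390018
[0.04 0.14 2.34] [-0.2 -0.1  0.1]
```

Emit:
send_rows(series=[0,0.1,1,0,0,0,0.2,0,0.1,2.5,0,0,0,0.2,0,0.1,4,0,0,0,0.2,0,0.1,5.5,0,0,0,0.2,0,0.1,7,0,0,0,0.2,0,0.1,8,0,0,0,0.2,0,0.1,8.8,0,0,0,0.2,0,0.1,8.8,0,0,0,0.2,0,0.1,8.8,0,0,0,0.2])

```text
clock: 47.7
tcp_pos: [0.5565, 0.1216, 0.2361]
orientation: [-0.001, 0.706, 0.708, -0.0]
wrist_force: [-0.5, 0.1, -2.9]
finger_gap: 0.031
```

Emit:
send_rows(series=[0,0,0.2,0,0,0,0.2,0,0,0.4,0,0,0,0.2,0,0,0.6,0,0,0,0.2,0,0,0.6,0,0,0,0.2])

```text
clock: 48.03
tcp_pos: [0.5568, 0.1222, 0.2304]
orientation: [-0.001, 0.706, 0.708, 0.0]
wrist_force: [-0.0, -0.1, -2.5]
finger_gap: 0.0308
```

Emit:
send_rows(series=[0,0,0.2,0,0,0,0.2,0,0,0.4,0,0,0,0.2,0,0,0.4,0,0,0,0.2,0,0,0.4,0,0,0,0.2])

```text
clock: 48.37
tcp_pos: [0.5566, 0.1221, 0.2262]
orientation: [-0.001, 0.706, 0.708, 0.0]
wrist_force: [1.3, -0.5, -3.6]
finger_gap: 0.0306
```

Emit:
send_rows(series=[0,0,0.15,0,0,0,0.2,0,0,0.3,0,0,0,0.2,0,0,0.3,0,0,0,0.2])

```text
clock: 48.62
tcp_pos: [0.5568, 0.1225, 0.2251]
orientation: [-0.001, 0.706, 0.708, 0.001]
wrist_force: [-1.7, -0.4, 6.4]
finger_gap: 0.0308
```

Emit:
send_rows(series=[0,0,-0.1,0,0,0,0.7,0,0,-0.1,0,0,0,0.7,0,0,-0.1,0,0,0,0.7,0,0,-3,0,0,0,0.8,0,0,-7,0,0,0,0.8,0,0,-11,0,0,0,0.8,-4,0,-14,0,0,0,0.8,-8,0,-14,0,0,0,0.8,-12,-1,-14,0,0,0,0.8,-16,-2,-14,0,0,0,0.8])

```text
clock: 49.45
tcp_pos: [0.5386, -0.0354, 0.3636]
orientation: [-0.0, 0.706, 0.709, 0.0]
wrist_force: [0.1, -0.5, 0.5]
finger_gap: 0.0687
```

Emit:
send_rows(series=[-4,-1,0,0,0,0,0.8,-8,-2,0,0,0,0,0.8,-12,-4,0,0,0,0,0.8,-16,-6,0,0,0,0,0.8,-18,-8,0,0,0,0,0.8,-18,-8,0,0,0,0,0.8,-18,-8,0,0,0,0,0.8])

```text
clock: 50.03
tcp_pos: [0.4577, -0.2157, 0.3629]
orientation: [-0.001, 0.708, 0.707, 0.0]
wrist_force: [0.4, 0.1, 0.8]
finger_gap: 0.0685
```

```bash
python3 - <<'E'
from h import *
s=get_state();print(s["clock"],s["tcp_pos"],s["finger_gap"])
S=camera_info("scene");T=camera_info("top");a=read_camera("scene");b=read_camera("top");W=camera_info("wrist");w=read_camera("wrist")
cv2.imwrite("pics/r_s.png",a);cv2.imwrite("pics/r_t.png",b);cv2.imwrite("pics/r_w.png",w);np.savez("pics/r.npz",K=W["K"],xyz=W["xyz"],att=W["attitude"])
print(rackz(a))
for n in("bottle_white","bottle_green"):
  for c in("scene","top","wrist"):
    for d in silhouettes(c,n)[:2]:
        ys,xs=np.nonzero(d["pixels"]);print(c,n,round(d["p"],2),d["box"],xs.mean().round(1),ys.mean().round(1))
def blob(im,f,amin=20):
    h=cv2.cvtColor(im,cv2.COLOR_BGR2HSV).astype(int);m=f(h[...,0],h[...,1],h[...,2]).astype(np.uint8)
    n,l,st,c=cv2.connectedComponentsWithStats(m);return [(st[i],c[i].round(1)) for i in range(1,n) if st[i,4]>amin]
bl=lambda H,S_,V:(H>100)&(H<125)&(S_>130)&(V>50)
for nm,im in(("s",a),("t",b),("w",w)): print(nm,blob(im,bl))
E
```

```text
50.0333 [ 0.45767493 -0.21572825  0.36286941] 0.06854658203671857
[0.657 0.16 ]
scene bottle_white 0.9 [289.3, 90.0, 16.8, 41.6] 297.1 113.2
scene bottle_white 0.59 [270.5, 133.7, 20.9, 41.1] 282.5 154.3
top bottle_white 0.53 [425.2, 301.5, 9.0, 12.8] 428.8 308.1
wrist bottle_white 0.91 [76.3, 163.8, 93.8, 68.5] 127.5 198.3
wrist bottle_white 0.79 [229.6, 118.0, 55.6, 55.7] 254.7 145.5
scene bottle_green 0.56 [228.5, 127.0, 18.4, 39.5] 235.0 146.7
top bottle_green 0.31 [237.9, 172.0, 9.6, 63.2] 244.3 206.8
wrist bottle_green 0.92 [285.0, 214.2, 46.9, 77.5] 307.8 252.5
s [(array([276, 135,   9,   7,  50], dtype=int32), array([280. , 137.7]))]
t []
w [(array([255, 120,  26,  30, 119], dtype=int32), array([272.1, 130. ])), (array([228, 140,  33,  33, 787], dtype=int32), array([243.8, 156. ]))]
```

```bash
python3 - <<'E'
from h import *
d=np.load("pics/r.npz");W=dict(K=d["K"],xyz=d["xyz"],attitude=d["att"]);S=camera_info("scene")
print(onz(W,(243.8,156),.133),tri([ray(W,(243.8,156)),ray(S,(280.3,138.5))]))
print("green guess",proj(W,(.4483,-.354,.133)))
p=onz(W,(243.8,156),.133)
plan((p[0],p[1]+.001,.20),90)
im=cv2.imread("pics/r_w.png")
h=cv2.cvtColor(im,cv2.COLOR_BGR2HSV);m=((h[...,1]<80)&(h[...,2]>110)).astype(np.uint8);m[:,:270]=0;m[:,350:]=0;m[:200]=0;m[320:]=0
n,l,st,c=cv2.connectedComponentsWithStats(m)
for i in range(1,n):
    if st[i,4]>80:print(st[i],c[i],onz(W,c[i],.133))
E
```

```text
[ 0.38378546 -0.21029998  0.133     ] (array([ 0.38411517, -0.20828861,  0.1391965 ]), [np.float64(0.0012702831874332183), np.float64(0.0012702831874333025)])
green guess [305.43433077 277.41542454]
[ 0.42 -7.51 16.3 ] [-0.1 -0.1  0.3]
[293 221  30  14 215] [307.14418605 226.39069767] [ 0.45052892 -0.2899081   0.133     ]
[293 269  28  25 553] [306.09584087 281.06871609] [ 0.44905489 -0.35881149  0.133     ]
```

Emit:
send_rows(series=[0.2,-2.5,3,0,0,0,0.8,0.5,-5,6,0,0,0,0.8,0.5,-7.5,9,0,0,0,0.8,0.5,-7.5,12.5,0,0,0,0.8,0.5,-7.5,15.5,0,0,0,0.8,0.5,-7.5,15.5,0,0,0,0.8,0.5,-7.5,15.5,0,0,0,0.8])

```text
clock: 51.07
tcp_pos: [0.3826, -0.2083, 0.2075]
orientation: [-0.003, 0.706, 0.708, -0.0]
wrist_force: [-0.5, -0.3, 0.8]
finger_gap: 0.0685
```

```bash
python3 - <<'E'
from h import *
read_camera("top");print(get_state()["clock"]);cap("blue",guess=(.384,-.2095,.145),save="pics/s.png");plan((.384,-.2095,.114),90)
E
```

```text
51.1167
blue box [ 290  178   50   57 2231] c [314.5 206.2] centroid@z-.012 [ 0.3836 -0.2104  0.133 ]
guess px [315.1 211. ] tcp [ 0.3847 -0.2099  0.21  ]
[ 0.04 -0.07  9.6 ] [0.  0.  0.2]
```

Emit:
send_rows(series=[0.1,0,3,0,0,0,0.8,0.1,0,6,0,0,0,0.8,0.1,0,9,0,0,0,0.8,0.1,0,9.3,0,0,0,0.8,0.1,0,9.3,0,0,0,0.2,0.1,0,9.3,0,0,0,0.2,0.1,0,9.3,0,0,0,0.2,0.1,0,9.3,0,0,0,0.2,0.1,0,9.3,0,0,0,0.2], newtons=40)

```text
clock: 51.92
tcp_pos: [0.3848, -0.2094, 0.1177]
orientation: [0.001, 0.706, 0.708, 0.0]
wrist_force: [-0.2, -0.6, 6.4]
finger_gap: 0.0311
```

Emit:
send_rows(series=[0,0,-2,0,0,0,0.2,0,0,-6,0,0,0,0.2,0,0,-10,0,0,0,0.2,0,0,-14,0,0,0,0.2,0,0,-18,0,0,0,0.2,0,0,-21,0,0,0,0.2,0,0,-21,0,0,0,0.2,0,0,-21,0,0,0,0.2])

```text
clock: 52.58
tcp_pos: [0.3846, -0.2091, 0.3275]
orientation: [0.002, 0.706, 0.708, 0.0]
wrist_force: [0.0, -0.1, -3.8]
finger_gap: 0.0308
```

```bash
python3 - <<'E'
from h import *
s=get_state();print(s["clock"],s["tcp_pos"],s["wrist_force"],s["finger_gap"]);plan((.5555,.035,.325),90)
E
```

```text
52.5833 [ 0.38455547 -0.2091085   0.32750687] [ 0.02542873 -0.05885367 -3.82829937] 0.030819496612514763
[24.36 17.16  0.25] [0.2 0.1 0.2]
```

Emit:
send_rows(series=[2,1.4,0,0,0,0,0.2,5,3.5,0,0,0,0,0.2,8,5.6,0,0,0,0,0.2,11,7.7,0,0,0,0,0.2,14,9.8,0,0,0,0,0.2,17,12,0,0,0,0,0.2,20,14.1,0,0,0,0,0.2,22.5,16,0,0,0,0,0.2,24.4,17.15,0,0,0,0,0.2,24.4,17.15,0,0,0,0,0.2])

```text
clock: 53.42
tcp_pos: [0.5554, 0.0398, 0.3222]
orientation: [-0.003, 0.705, 0.71, -0.0]
wrist_force: [-0.7, -1.3, -2.5]
finger_gap: 0.0307
```

Emit:
send_rows(series=[0,0,0,0,0,0,0.2,0,0,0,0,0,0,0.2,0,0,0,0,0,0,0.2,0,0,0,0,0,0,0.2])

```text
clock: 53.75
tcp_pos: [0.5538, 0.0352, 0.325]
orientation: [-0.001, 0.707, 0.708, -0.0]
wrist_force: [-0.2, -0.0, -3.5]
finger_gap: 0.0304
```

Emit:
send_rows(series=[0,0.15,1,0,0,0,0.2,0,0.15,2.5,0,0,0,0.2,0,0.15,4,0,0,0,0.2,0,0.15,5.5,0,0,0,0.2,0,0.15,7,0,0,0,0.2,0,0.15,8,0,0,0,0.2,0,0.15,9,0,0,0,0.2,0,0.15,9.3,0,0,0,0.2,0,0.15,9.3,0,0,0,0.2])

```text
clock: 54.5
tcp_pos: [0.5553, 0.0361, 0.2313]
orientation: [-0.002, 0.706, 0.708, -0.0]
wrist_force: [-0.4, 0.2, -3.5]
finger_gap: 0.0309
```

Emit:
send_rows(series=[0,0,0.2,0,0,0,0.2,0,0,0.4,0,0,0,0.2,0,0,0.4,0,0,0,0.2])

```text
clock: 54.75
tcp_pos: [0.5561, 0.0362, 0.2285]
orientation: [-0.001, 0.706, 0.708, 0.0]
wrist_force: [0.2, 0.5, -2.8]
finger_gap: 0.0308
```

Emit:
send_rows(series=[0,0,0.2,0,0,0,0.2,0,0,0.3,0,0,0,0.2,0,0,0.3,0,0,0,0.2])

```text
clock: 55.0
tcp_pos: [0.556, 0.0363, 0.2255]
orientation: [-0.001, 0.706, 0.708, 0.0]
wrist_force: [0.2, -1.1, -3.6]
finger_gap: 0.0307
```

Emit:
send_rows(series=[0,0,0.1,0,0,0,0.2,0,0,0.1,0,0,0,0.7,0,0,0.1,0,0,0,0.7,0,0,0,0,0,0,0.7,0,0,-3,0,0,0,0.8,0,0,-7,0,0,0,0.8,0,0,-11,0,0,0,0.8,-4,0,-13,0,0,0,0.8,-8,-1,-13,0,0,0,0.8,-12,-2,-13,0,0,0,0.8])

```text
clock: 55.83
tcp_pos: [0.5379, -0.0831, 0.3572]
orientation: [0.001, 0.705, 0.709, 0.001]
wrist_force: [1.0, -0.1, -0.2]
finger_gap: 0.0683
```

Emit:
send_rows(series=[-4,-1,0,0,0,0,0.8,-8,-2,0,0,0,0,0.8,-12,-4,0,0,0,0,0.8,-16,-5.5,0,0,0,0,0.8,-20,-7,0,0,0,0,0.8,-24,-8.7,0,0,0,0,0.8,-27.4,-8.7,3,0,0,0,0.8,-27.4,-8.7,7,0,0,0,0.8,-27.4,-8.7,11,0,0,0,0.8,-27.4,-8.7,14,0,0,0,0.8])

```text
clock: 56.67
tcp_pos: [0.4492, -0.3571, 0.2118]
orientation: [-0.002, 0.707, 0.707, 0.0]
wrist_force: [-0.1, -0.2, 0.0]
finger_gap: 0.0684
```

Emit:
send_rows(series=[0,0,0,0,0,0,0.8,0,0,0,0,0,0,0.8,0,0,0,0,0,0,0.8])

```text
clock: 56.92
tcp_pos: [0.4512, -0.357, 0.2172]
orientation: [0.0, 0.706, 0.708, -0.0]
wrist_force: [-0.0, 0.6, 0.8]
finger_gap: 0.0683
```

```bash
python3 - <<'E'
from h import *
s=get_state();print(s["clock"],s["tcp_pos"]);cap("white",guess=(.449,-.357,.145),save="pics/t.png");print(rackz())
E
```

```text
56.9167 [ 0.45124911 -0.35703643  0.21715709]
white box [ 288  168   49   55 1981] c [311.9 197.6] centroid@z-.012 [ 0.4493 -0.3549  0.133 ]
guess px [311.2 206.2] tcp [ 0.4518 -0.3574  0.218 ]
[0.534 0.161]
```

Emit:
send_rows(series=[0.35,-0.15,3,0,0,0,0.8,0.35,-0.15,6,0,0,0,0.8,0.35,-0.15,9,0,0,0,0.8,0.35,-0.15,10.2,0,0,0,0.8,0.35,-0.15,10.2,0,0,0,0.2,0.35,-0.15,10.2,0,0,0,0.2,0.35,-0.15,10.2,0,0,0,0.2,0.35,-0.15,10.2,0,0,0,0.2,0.35,-0.15,10.2,0,0,0,0.2])

```text
clock: 57.77
tcp_pos: [0.4501, -0.3541, 0.1156]
orientation: [0.001, 0.706, 0.708, -0.0]
wrist_force: [0.2, -0.3, 6.3]
finger_gap: 0.0311
```

Emit:
send_rows(series=[0,0,-2,0,0,0,0.2,0,0,-6,0,0,0,0.2,0,0,-10,0,0,0,0.2,0,0,-14,0,0,0,0.2,0,0,-18,0,0,0,0.2,0,0,-21,0,0,0,0.2,0,0,-21,0,0,0,0.2,0,0,-21,0,0,0,0.2])

```text
clock: 58.43
tcp_pos: [0.4498, -0.3538, 0.3255]
orientation: [0.002, 0.706, 0.708, -0.0]
wrist_force: [-0.6, -0.3, -4.4]
finger_gap: 0.0307
```

```bash
python3 - <<'E'
from h import *
s=get_state();print(s["clock"],s["tcp_pos"],s["wrist_force"],s["finger_gap"]);plan((.554,-.0525,.325),90)
E
```

```text
58.4333 [ 0.44980601 -0.3537667   0.32546261] [-0.57535057 -0.33010337 -4.4196395 ] 0.030711747751742607
[30.1  10.51 -0.  ] [0.1 0.1 0.2]
```

Emit:
send_rows(series=[2,0.7,0,0,0,0,0.2,5,1.8,0,0,0,0,0.2,8.5,3,0,0,0,0,0.2,12,4.2,0,0,0,0,0.2,15.5,5.4,0,0,0,0,0.2,19,6.7,0,0,0,0,0.2,22.5,7.9,0,0,0,0,0.2,26,9.1,0,0,0,0,0.2,29,10.1,0,0,0,0,0.2,30.1,10.5,0,0,0,0,0.2])

```text
clock: 59.27
tcp_pos: [0.5529, -0.0474, 0.3209]
orientation: [-0.003, 0.705, 0.71, -0.0]
wrist_force: [0.8, -0.3, -2.8]
finger_gap: 0.0304
```

Emit:
send_rows(series=[0,0,0,0,0,0,0.2,0,0,0,0,0,0,0.2,0,0,0,0,0,0,0.2,0,0,0,0,0,0,0.2])

```text
clock: 59.6
tcp_pos: [0.5526, -0.0528, 0.3225]
orientation: [-0.001, 0.707, 0.708, -0.0]
wrist_force: [0.7, 0.8, -2.6]
finger_gap: 0.031
```

Emit:
send_rows(series=[0,0.15,1,0,0,0,0.2,0,0.15,2.5,0,0,0,0.2,0,0.15,4,0,0,0,0.2,0,0.15,5.5,0,0,0,0.2,0,0.15,7,0,0,0,0.2,0,0.15,8,0,0,0,0.2,0,0.15,9,0,0,0,0.2,0,0.15,9.3,0,0,0,0.2,0,0.15,9.3,0,0,0,0.2])

```text
clock: 60.35
tcp_pos: [0.554, -0.0518, 0.2292]
orientation: [-0.002, 0.706, 0.708, -0.0]
wrist_force: [-0.3, 0.0, -3.0]
finger_gap: 0.0308
```

Emit:
send_rows(series=[0,0,0.2,0,0,0,0.2,0,0,0.4,0,0,0,0.2,0,0,0.5,0,0,0,0.2,0,0,0.5,0,0,0,0.2])

```text
clock: 60.68
tcp_pos: [0.5547, -0.0515, 0.2253]
orientation: [-0.001, 0.706, 0.708, 0.0]
wrist_force: [0.6, -0.4, -2.5]
finger_gap: 0.0311
```

Emit:
send_rows(series=[0,0,0.2,0,0,0,0.2,0,0,0.2,0,0,0,0.2,0,0,0.2,0,0,0,0.7,0,0,0.2,0,0,0,0.7,0,0,0.1,0,0,0,0.7,0,0,-3,0,0,0,0.8,0,0,-7,0,0,0,0.8,0,0,-11,0,0,0,0.8,0,0,-15,0,0,0,0.8,0,0,-15,0,0,0,0.8])

```text
clock: 61.52
tcp_pos: [0.5567, -0.0522, 0.3842]
orientation: [0.005, 0.706, 0.708, 0.004]
wrist_force: [0.0, 0.3, 1.2]
finger_gap: 0.0686
```

```bash
python3 - <<'E'
from h import *
s=get_state();print(s["clock"],s["tcp_pos"]);plan((.53,.12,.385),140);plan((.445,.2655,.30),180,(.53,.12,.385),140)
a=read_camera("scene");w=read_camera("wrist");cv2.imwrite("pics/u.png",np.hstack([cv2.resize(a[110:310,220:440],(440,400),interpolation=cv2.INTER_CUBIC),cv2.resize(w,(360,225))[:,:].copy() if 0 else cv2.copyMakeBorder(cv2.resize(w,(360,225)),0,175,0,0,cv2.BORDER_CONSTANT)]))
E
```

```text
61.5167 [ 0.5566703  -0.05217863  0.38424377]
[17.23 -2.62 -0.14] [  0.6   0.4 -49.8]
[15.86  5.68  8.5 ] [  0.   0. -40.]
```

View pics/u.png

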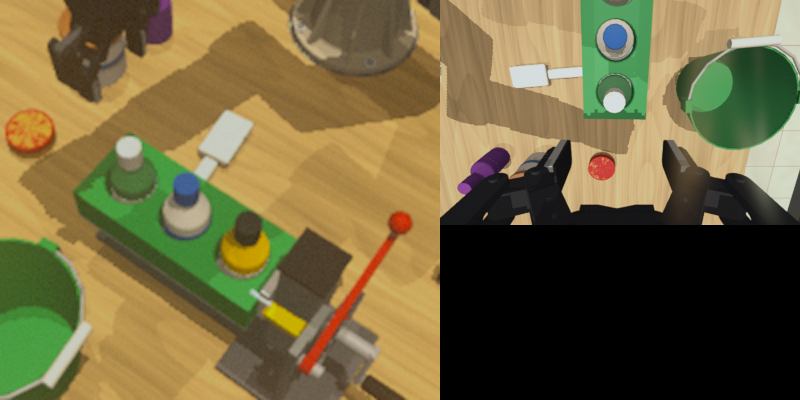

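All three bottles stand upright in the rack. Now the final lowering.

Emit:
send_rows(series=[2.5,-0.4,0,0,0,-7,0.7,5,-0.8,0,0,0,-14,0.7,7.5,-1.2,0,0,0,-21,0.7,10,-1.6,0,0,0,-28,0.7,12.5,-2,0,0,0,-35,0.7,15,-2.3,0,0,0,-42,0.7,17.2,-2.6,0,0,0,-49.8,0.7])

```text
clock: 62.2
tcp_pos: [0.5272, 0.1216, 0.3738]
orientation: [-0.002, 0.345, 0.939, -0.0]
wrist_force: [0.4, 0.1, 0.2]
finger_gap: 0.0601
```

Emit:
send_rows(series=[2.5,0.9,0,0,0,-7,0.7,5,1.8,0,0,0,-14,0.7,7.5,2.7,0,0,0,-21,0.7,10,3.6,1,0,0,-28,0.7,13,4.7,3,0,0,-35,0.7,15.9,5.7,6,0,0,-40,0.7,15.9,5.7,8.5,0,0,-40,0.7,15.9,5.7,8.5,0,0,-40,0.7,15.9,5.7,8.5,0,0,-40,0.7])

```text
clock: 62.95
tcp_pos: [0.443, 0.2667, 0.2888]
orientation: [-0.003, 0.006, 1.0, -0.0]
wrist_force: [-0.2, -1.6, 0.3]
finger_gap: 0.0595
```

```bash
python3 - <<'E'
from h import *
read_camera("top");s=get_state();print(s["clock"],s["tcp_pos"]);plan((.4440,.2662,.2155),180);print(rackz())
E
```

```text
63.0 [0.44441158 0.26676368 0.29066917]
[ 0.02 -0.06  7.52] [ 0.  -0.2 -0.7]
[0.414 0.161]
```

Emit:
send_rows(series=[0,0,3,0,0,0,0.7,0,0,6,0,0,0,0.7,0,0,7.4,0,0,0,0.7,0,0,7.4,0,0,0,0.7,0,0,7.4,0,0,0,0.2,0,0,7.4,0,0,0,0.2,0,0,7.4,0,0,0,0.2,0,0,7.4,0,0,0,0.2,0,0,7.4,0,0,0,0.2], newtons=30)

```text
clock: 63.8
tcp_pos: [0.4459, 0.2668, 0.2185]
orientation: [0.001, 0.006, 1.0, 0.0]
wrist_force: [1.4, -5.4, 3.3]
finger_gap: 0.026
```

Emit:
send_rows(series=[-0.2,0,-0.8,0,0,0,0.2,-0.5,0,-1.5,0,0,0,0.2,-0.75,0,-2.2,0,0,0,0.2,-1.0,0,-3,0,0,0,0.2,-1.4,0,-3.7,0,0,0,0.2,-1.8,0,-4.5,0,0,0,0.2,-1.8,0,-4.5,0,0,0,0.2,-1.8,0,-4.5,0,0,0,0.2,-1.8,0,-4.5,0,0,0,0.2,-1.8,0,-4.5,0,0,0,0.2])

```text
clock: 64.63
tcp_pos: [0.4622, 0.2664, 0.2618]
orientation: [-0.001, 0.006, 1.0, 0.0]
wrist_force: [0.6, -5.1, -2.0]
finger_gap: 0.0262
```

Emit:
send_rows(series=[0,0,0,0,0,0,0.2,0,0,0,0,0,0,0.2,0,0,0,0,0,0,0.2,0,0,0,0,0,0,0.2,0,0,0,0,0,0,0.2,0,0,0,0,0,0,0.2,0,0,0,0,0,0,0.2,0,0,0,0,0,0,0.2,0,0,0,0,0,0,0.2,0,0,0,0,0,0,0.2])

```text
clock: 65.47
tcp_pos: [0.4621, 0.2665, 0.2618]
orientation: [-0.001, 0.006, 1.0, 0.0]
wrist_force: [-0.7, -5.9, -3.1]
finger_gap: 0.0258
```

Emit:
send_rows(series=[0,0,0,0,0,0,0.2,0,0,0,0,0,0,0.2,0,0,0,0,0,0,0.2,0,0,0,0,0,0,0.2,0,0,0,0,0,0,0.2,0,0,0,0,0,0,0.2,0,0,0,0,0,0,0.2,0,0,0,0,0,0,0.2,0,0,0,0,0,0,0.2,0,0,0,0,0,0,0.2])

```text
clock: 66.3
tcp_pos: [0.4622, 0.2665, 0.2618]
orientation: [-0.001, 0.006, 1.0, 0.0]
wrist_force: [0.4, -5.3, -1.8]
finger_gap: 0.0263
```

```bash
python3 - <<'E'
from h import *
s=get_state();print(s["clock"],s["tcp_pos"],s["wrist_force"]);print(rackz())
E
```

```text
66.3 [0.46215038 0.26645458 0.26177124] [ 0.37230794 -5.33830492 -1.76101122]
[0.404 0.13 ]
```

Emit:
send_rows(series=[0,0,0,0,0,0,0.2,0,0,0,0,0,0,0.2,0,0,0,0,0,0,0.2,0,0,0,0,0,0,0.2,0,0,0,0,0,0,0.2,0,0,0,0,0,0,0.2,0,0,0,0,0,0,0.2,0,0,0,0,0,0,0.2,0,0,0,0,0,0,0.2,0,0,0,0,0,0,0.2])

```text
clock: 67.18
tcp_pos: [0.4622, 0.2665, 0.2617]
orientation: [-0.001, 0.006, 1.0, 0.0]
wrist_force: [-0.5, -5.4, -2.7]
finger_gap: 0.0259
```

Emit:
send_rows(series=[0,0,0,0,0,0,0.2,0,0,0,0,0,0,0.2,0,0,0,0,0,0,0.2,0,0,0,0,0,0,0.2,0,0,0,0,0,0,0.2,0,0,0,0,0,0,0.2,0,0,0,0,0,0,0.2,0,0,0,0,0,0,0.2,0,0,0,0,0,0,0.2,0,0,0,0,0,0,0.2])

```text
clock: 68.02
tcp_pos: [0.4622, 0.2665, 0.2618]
orientation: [-0.001, 0.006, 1.0, 0.0]
wrist_force: [0.6, -6.2, -2.0]
finger_gap: 0.0258
```

Emit:
send_rows(series=[0,0,0,0,0,0,0.2,0,0,0,0,0,0,0.2,0,0,0,0,0,0,0.2,0,0,0,0,0,0,0.2,0,0,0,0,0,0,0.2,0,0,0,0,0,0,0.2,0,0,0,0,0,0,0.2,0,0,0,0,0,0,0.2,0,0,0,0,0,0,0.2,0,0,0,0,0,0,0.2])

```text
clock: 68.85
tcp_pos: [0.4621, 0.2665, 0.2618]
orientation: [-0.001, 0.006, 1.0, 0.0]
wrist_force: [-0.4, -4.7, -1.9]
finger_gap: 0.0259
```

Emit:
send_rows(series=[0,0,0,0,0,0,0.2,0,0,0,0,0,0,0.2,0,0,0,0,0,0,0.2,0,0,0,0,0,0,0.2,0,0,0,0,0,0,0.2,0,0,0,0,0,0,0.2,0,0,0,0,0,0,0.2,0,0,0,0,0,0,0.2,0,0,0,0,0,0,0.2,0,0,0,0,0,0,0.2])

```text
clock: 69.68
tcp_pos: [0.4622, 0.2664, 0.2618]
orientation: [-0.001, 0.006, 1.0, 0.0]
wrist_force: [-0.2, -6.1, -1.9]
finger_gap: 0.0263
```

Emit:
send_rows(series=[0,0,0,0,0,0,0.2,0,0,0,0,0,0,0.2,0,0,0,0,0,0,0.2,0,0,0,0,0,0,0.2,0,0,0,0,0,0,0.2,0,0,0,0,0,0,0.2,0,0,0,0,0,0,0.2,0,0,0,0,0,0,0.2,0,0,0,0,0,0,0.2,0,0,0,0,0,0,0.2])

```text
clock: 70.52
tcp_pos: [0.4621, 0.2664, 0.2617]
orientation: [-0.001, 0.006, 1.0, 0.0]
wrist_force: [-0.1, -5.5, -3.0]
finger_gap: 0.0258
```

```bash
python3 - <<'E'
from h import *
s=get_state();print(s["clock"],s["tcp_pos"],s["wrist_force"]);print(rackz())
E
```

```text
70.5167 [0.46214099 0.2664489  0.26174856] [-0.08005589 -5.54131739 -3.00611229]
[0.496 0.073]
```

Emit:
send_rows(series=[0,0,0,0,0,0,0.2,0,0,0,0,0,0,0.2,0,0,0,0,0,0,0.2,0,0,0,0,0,0,0.2,0,0,0,0,0,0,0.2,0,0,0,0,0,0,0.2,0,0,0,0,0,0,0.2,0,0,0,0,0,0,0.2,0,0,0,0,0,0,0.2,0,0,0,0,0,0,0.2])

```text
clock: 71.4
tcp_pos: [0.4621, 0.2665, 0.2617]
orientation: [-0.001, 0.006, 1.0, 0.0]
wrist_force: [-0.1, -5.4, -3.2]
finger_gap: 0.0259
```

Emit:
send_rows(series=[0,0,0,0,0,0,0.2,0,0,0,0,0,0,0.2,0,0,0,0,0,0,0.2,0,0,0,0,0,0,0.2,0,0,0,0,0,0,0.2,0,0,0,0,0,0,0.2,0,0,0,0,0,0,0.2,0,0,0,0,0,0,0.2,0,0,0,0,0,0,0.2,0,0,0,0,0,0,0.2])

```text
clock: 72.23
tcp_pos: [0.4622, 0.2665, 0.2618]
orientation: [-0.001, 0.006, 1.0, 0.0]
wrist_force: [0.4, -4.9, -1.9]
finger_gap: 0.026
```

```bash
python3 - <<'E'
from h import *
s=get_state();a=read_camera("scene");cv2.imwrite("pics/v.png",a);print(s["clock"],s["tcp_pos"],s["wrist_force"]);print(rackz(a))
E
```

```text
72.2333 [0.46215151 0.26645714 0.26177497] [ 0.39248132 -4.85715    -1.92250022]
[0.374 0.073]
```

The carrier has sunk by about 0.191 m and has stopped, so it is on its stop. I'll let the pawl down and withdraw.

Emit:
send_rows(series=[0.6,0,1,0,0,0,0.2,1.0,0,2,0,0,0,0.2,1.4,0,3,0,0,0,0.2,1.6,0,3.7,0,0,0,0.2,1.7,0,3.9,0,0,0,0.2,1.7,0,3.9,0,0,0,0.7,1.7,0,3.9,0,0,0,0.7,1.7,0,3.9,0,0,0,0.7,1.7,0,3.9,0,0,0,0.7])

```text
clock: 73.03
tcp_pos: [0.4456, 0.2678, 0.223]
orientation: [-0.001, 0.006, 1.0, 0.001]
wrist_force: [0.0, 0.5, -0.5]
finger_gap: 0.0598
```

Emit:
send_rows(series=[0,0,0,0,0,0,0.7,0,0,-4,0,0,0,1,0,0,-8,0,0,0,1,0,0,-12,0,0,0,1,0,0,-15,0,0,0,1,0,0,-15,0,0,0,1,0,0,-15,0,0,0,1,0,0,-15,0,0,0,1,0,0,-15,0,0,0,1])

```text
clock: 73.78
tcp_pos: [0.4453, 0.2669, 0.3712]
orientation: [-0.002, 0.006, 1.0, 0.0]
wrist_force: [0.2, -0.0, -0.6]
finger_gap: 0.0854
```

```bash
python3 - <<'E'
from h import *
s=get_state();a=read_camera("scene");read_camera("top");cv2.imwrite("pics/w.png",a);print(s["clock"],s["tcp_pos"],s["wrist_force"],rackz(a))
S=camera_info("scene")
h=cv2.cvtColor(a,cv2.COLOR_BGR2HSV);m=(((h[...,0]<6)|(h[...,0]>174))&(h[...,1]>150)&(h[...,2]>50)).astype(np.uint8)
m[:,:405]=0;m[:,440:]=0;m[:180]=0;m[245:]=0
m=cv2.morphologyEx(m,cv2.MORPH_OPEN,np.ones((5,5)));y,x=np.nonzero(m);print("knob px",x.mean(),y.mean(),"dropped would be",proj(S,hw((-.115,.05,.237))))
for n in("bottle_white","bottle_green","bottle_yellow"):
  for d in silhouettes("scene",n)[:2]: print(n,round(d["p"],2),d["box"])
for n,l in(("r1",.0945),("r2",.1825),("r3",.2705)): print(n,"cap top",proj(S,hw((0,-l,.073+.083))),"base",proj(S,hw((0,-l,.073))))
E
```

```text
73.7833 [0.44528161 0.26692813 0.37121434] [ 0.2037769  -0.00190256 -0.56894707] [0.496 0.073]
knob px nan nan dropped would be [420.406444   220.71816561]
bottle_white 0.86 [290.2, 91.3, 15.7, 39.0]
bottle_white 0.77 [302.9, 213.1, 21.1, 31.8]
bottle_green 0.95 [281.2, 199.2, 16.8, 26.5]
bottle_yellow 0.68 [251.2, 108.6, 32.9, 42.7]
bottle_yellow 0.64 [329.6, 231.6, 25.0, 31.5]
r1 cap top [339.91520266 237.75279396] base [338.38335686 250.47840678]
r2 cap top [311.91863417 219.22718134] base [312.37724185 232.93669748]
r3 cap top [285.34475055 201.64297369] base [287.6026443 216.2256744]<stdin>:6: RuntimeWarning: Mean of empty slice.
  ret = ret.dtype.type(ret / rcount)
```

```bash
python3 - <<'E'
from h import *
W=camera_info("wrist");im=read_camera("wrist");h=cv2.cvtColor(im,cv2.COLOR_BGR2HSV)
m=(((h[...,0]<6)|(h[...,0]>174))&(h[...,1]>150)&(h[...,2]>50)).astype(np.uint8)
m=cv2.morphologyEx(m,cv2.MORPH_OPEN,np.ones((15,15)));n,l,st,c=cv2.connectedComponentsWithStats(m)
print(st[1:],c[1:].round(1));print("dropped",proj(W,(.4445,.2665,.236)),"lifted .2",proj(W,(.458,.2665,.273)))
a=cv2.imread("pics/w.png");print(a[217:225,416:425,2])
E
```

```text
[[ 299  172   30   31  831]
 [ 331  322  104   31 3074]
 [ 382  359   36   22  705]] [[313.4 187. ]
 [381.2 337.4]
 [400.3 368.6]]
dropped [314.74534261 182.51038402] lifted .2 [315.1306781  213.56918906]
[[105 111 116 119 120 120 118 119 121]
 [108 113 115 118 121 120 125 121 117]
 [110 117 120 127 124 125 124 119 119]
 [113 118 122 123 127 129 127 125 121]
 [114 116 120 123 126 129 147 148 125]
 [113 117 121 122 127 125 155 160 121]
 [108 117 119 122 127 124 135 139 121]
 [107 111 115 123 129 131 118 119 125]]
```

```bash
python3 -c "
from workcell import *
print(hand_in())"
```

```text
the job is handed in; nothing more can be done
None
```

The job is done and handed in at about 74 s. The carrier is fully down with all three bottles (yellow, white and green) standing in the rack, and the pawl is let go.

**First lowering:** I let the carrier down in steps and let the pawl hold it at each. After the yellow bottle touched the floor in the first hole, that contact showed the rack was still about 1 cm too high. The scene-camera fit I had been using was reading about 8 mm low. I took the bottle out without letting go of it, put it back on the board, and lowered one more notch before loading anything. The rack top then stood at about 0.170 m, against about 0.166 m for the pointer's centre line.

**Loading:** The yellow bottle went in the hole nearest the mast, the white in the middle and the green in the far one. The white bottle was knocked a few centimetres aside during the run, so I found it again before gripping it. I checked the loaded rack in a picture before the last lowering, and all three stood upright.

**Last checks:**
- **Carrier:** it had sunk 0.191 m from the start by the scene camera and was no longer moving.
- **Bottles:** I checked them by detection only after the last lowering, and they were where the three holes should be.
- **Pawl:** in the wrist picture the knob was a few pixels off its fully dropped position. That is about 0.03 rad, so the pawl is probably resting on a tooth. My check of the knob in the scene picture found nothing, probably because the gripper was in the way.
- **Other things:** I did not touch the other things on the board. I did not measure whether they had moved.

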